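# Shut off the air manifold and find the socket for its end plug

## Task

The end outlet of the compressed-air manifold, the one farthest from its ball valve, is about to be opened: first shut the ball valve, swinging its red lever all the way across the pipe. Then try the look-alike sockets on that outlet's hex plug until you have the one that truly fits - not one that stops on top of the hex, nor one that slips over it and spins - and stand the others upright in their block or on the bench. Finish while still holding the fitting socket, fully home and square on the plug and turned until its flats bear on the hex, ready to loosen it; the screwdriver, the wire reel and the cup stay where they are.

Things in the scene. Friction and masses are not known exactly. Their poses are not given: they have to be found in the camera images.
- manifold: Aluminium bar 48 (x) by 164 (y) by 40 mm on 10 mm feet, fixed; top face 50 mm above the bench. Origin: on the bench under its centre; y along the bar towards the ball valve, -x towards the gauge side. Outlets in its top at y = -52, 0, +52 mm, each closed by a hex plug; -52 is the end outlet. Valve body and inlet pipe reach out to y = 197 mm, 61 mm high at most (lever apart).
- end_outlet (a point): Centre of the end outlet on the bar's top face (y = -52 mm, z = 50 mm in the manifold's frame); axes as the manifold's.
- valve (a joint): Ball valve lever on a vertical axis: 0 = open, in line with the bar, pointing to the manifold's +y; 1.571 = shut (stop), across it, pointing to -x; so it shuts counter-clockwise seen from above. Stays where it is left; takes about 0.2 N m (3 N at the grip). Starts between 0 and 0.4.
- handle_grip (a point): Middle of the lever's red sleeve, 75 mm from the pivot; y points outwards along the lever, z up. The sleeve is 18 mm wide, 64 mm long and 11 mm thick, its middle 88 mm above the bench; 40 mm of free space below it.
- valve_pivot (a point): Point on the lever's turning axis at the height of handle_grip; axes as the manifold's.
- plug_19: Brass hex plug, 19 mm across flats, 15 mm high, 2 mm chamfer round the top. Fixed tight in one of the three outlets (which one varies). Origin: centre of its underside, on the bar's top face; axes parallel to the manifold's. Its flats face along +-x and every 60 degrees from there.
- plug_24: The same, 24 mm across flats.
- plug_30: The same, 30 mm across flats.
- socket_block: Wooden block, 72 by 206 by 26 mm, fixed, standing on the bench. Origin: centre of its underside; y along its length. Three bores of 50 mm diameter and 12 mm depth in its top at y = -66, 0 and +66 mm; at the start each holds a socket, mouth down.
- socket_a: One of three look-alike deep sockets standing mouth down: round, 42 mm across up to 46 mm height, taper, then a hex drive end 24 mm across flats from 55 mm to the top at 85 mm; 0.15 to 0.29 kg. Origin: centre of the mouth's rim, z up. Flats of drive end and mouth both face along its own +-x and every 60 degrees from there. Mouth 18 mm deep, flared by 1.5 mm a side over its first 4 mm.
- socket_b: Another of the three, same outside. Their mouths fit the 19, 24 and 30 mm plugs with 1.1 to 1.6 mm play across flats; which socket is which is not marked and has to be found by trying.
- socket_c: Another of the three, same outside. On a plug, the right socket goes down until its rim bears on the bar (15 mm below the plug's top) and then turns only about 6 degrees either way before its flats bear on the hex; a smaller one stops on top of the plug (13 to 15 mm short); a larger one goes down as far but turns freely round it.
- driver_red: Bystander: screwdriver with red handle, 26 by 219 by 27 mm, lying on the bench. Origin: centre of its underside.
- black_reel: Bystander: reel of wire, 68 mm across, 34 mm high. Origin: centre of its underside.
- tin_cup: Bystander: small white cup, 58 mm across, 48 mm high. Origin: centre of its underside.
Things that resemble listed ones, but are neither listed nor needed, are in the scene too. What is shaped like the socket_c but green or pink is not meant. What is shaped like the socket_a but green is not meant.

How it is judged (in metres and radians):
On the way, in this order (a step that is already met when the one before it is completed fails the run):
1. the ball valve is shut (value of joint valve above 1.45 rad), for 0.2 s.
2. a socket that fits is fully home over the end plug and bears on its flats, with the valve still shut (value of joint valve above 1.45 rad and ((horizontal distance between socket_a and end_outlet below 0.0013 m and z of socket_a in the frame of manifold below 0.0525 m and angle between socket_a's own z axis and vertical below 0.04 rad and (contact force between socket_a and plug_19 above 2 N or contact force between socket_a and plug_24 above 2 N or contact force between socket_a and plug_30 above 2 N)) or (horizontal distance between socket_b and end_outlet below 0.0013 m and z of socket_b in the frame of manifold below 0.0525 m and angle between socket_b's own z axis and vertical below 0.04 rad and (contact force between socket_b and plug_19 above 2 N or contact force between socket_b and plug_24 above 2 N or contact force between socket_b and plug_30 above 2 N)) or (horizontal distance between socket_c and end_outlet below 0.0013 m and z of socket_c in the frame of manifold below 0.0525 m and angle between socket_c's own z axis and vertical below 0.04 rad and (contact force between socket_c and plug_19 above 2 N or contact force between socket_c and plug_24 above 2 N or contact force between socket_c and plug_30 above 2 N)))), for 0.2 s.
At the end, for the whole second after the job is handed in: Valve over 1.45 rad. A gripped socket (over 4 N) is home on the end plug: axis within 1.3 mm, tilt under 0.04 rad, rim under 2.5 mm above the bar, bearing on the hex with over 2 N (a loose one cannot when centred). The other two stand still, upright within 0.1 rad, in the block or on the bench (value of joint valve above 1.45 rad and ((horizontal distance between socket_a and end_outlet below 0.0013 m and z of socket_a in the frame of manifold below 0.0525 m and angle between socket_a's own z axis and vertical below 0.04 rad and (contact force between socket_a and plug_19 above 2 N or contact force between socket_a and plug_24 above 2 N or contact force between socket_a and plug_30 above 2 N) and contact force between the fingers and socket_a above 4 N and angle between each of socket_b, socket_c's own z axis and vertical below 0.1 rad and height (world z) of each of socket_b, socket_c below 0.03 m and linear speed of each of socket_b, socket_c below 0.02 m/s) or (horizontal distance between socket_b and end_outlet below 0.0013 m and z of socket_b in the frame of manifold below 0.0525 m and angle between socket_b's own z axis and vertical below 0.04 rad and (contact force between socket_b and plug_19 above 2 N or contact force between socket_b and plug_24 above 2 N or contact force between socket_b and plug_30 above 2 N) and contact force between the fingers and socket_b above 4 N and angle between each of socket_a, socket_c's own z axis and vertical below 0.1 rad and height (world z) of each of socket_a, socket_c below 0.03 m and linear speed of each of socket_a, socket_c below 0.02 m/s) or (horizontal distance between socket_c and end_outlet below 0.0013 m and z of socket_c in the frame of manifold below 0.0525 m and angle between socket_c's own z axis and vertical below 0.04 rad and (contact force between socket_c and plug_19 above 2 N or contact force between socket_c and plug_24 above 2 N or contact force between socket_c and plug_30 above 2 N) and contact force between the fingers and socket_c above 4 N and angle between each of socket_a, socket_b's own z axis and vertical below 0.1 rad and height (world z) of each of socket_a, socket_b below 0.03 m and linear speed of each of socket_a, socket_b below 0.02 m/s))); the arm keeps its last pose, push and grip.
It fails at once if a socket is put on the manifold or a plug before the valve is shut (value of joint valve below 1.4 rad and (contact force between any of socket_a, socket_b, socket_c and manifold above 0.5 N or contact force between any of socket_a, socket_b, socket_c and plug_19 above 0.5 N or contact force between any of socket_a, socket_b, socket_c and plug_24 above 0.5 N or contact force between any of socket_a, socket_b, socket_c and plug_30 above 0.5 N)).
It fails at once if the screwdriver is pushed away or tipped over (distance of driver_red from where it was at the start of the episode above 0.03 m or angle between driver_red's own z axis and vertical above 0.5 rad).
It fails at once if the wire reel is pushed away or tipped over (distance of black_reel from where it was at the start of the episode above 0.03 m or angle between black_reel's own z axis and vertical above 0.5 rad).
It fails at once if the cup is pushed away or tipped over (distance of tin_cup from where it was at the start of the episode above 0.03 m or angle between tin_cup's own z axis and vertical above 0.5 rad).
It also fails if it takes over 72 s, if anything falls off the work surface, if the arm or the gripper's body presses on something with over 40 N, if the wrist force passes 120 N, or if a joint passes its speed limit or range.

## Robot

A 6-joint arm with a two-finger parallel gripper is mounted at the origin on a cart in front of the work surface, level with it; the furniture and walls round the work are solid. World frame = base frame: x ahead of the robot, y to its left, z up, the work surface at z = 0. Lengths are in mm, angles in rad, forces in N, time in s.
With the tool pointing down it reaches from about 275 to 750 mm from the base axis. Payload 10.2 kg.
Tool frame: the origin (TCP) lies at the very end of the fingers, on their centre line; the grasp point (between the pads) lies 19 mm behind it; z points along the fingers, y is the line along which they close (so a half turn about z gives the same grasp; the last joint's range is limited). The gripper opens to 85 mm and grips with 20 to 120 N. Pads are 22 mm wide; open, the fingers measure 114 mm over their backs; the gripper's body (76 mm by 85 mm) begins 54 mm behind the grasp point. The pads swing forward as they close: fully open they stand 13 mm farther back than shut.
Start: joints at [1.054, 0.313, 1.498, -0, 1.331, -0.223], TCP at [152.048, 502.506, 194.394] pointing down, gripper open.
Joint ranges: [-2.94, 2.94], [-0.97, 2.17], [0.19, 2.56], [-1.23, 4.37], [0.02, 3.11], [-2.88, 2.88]. Speed limits (rad/s): [2.39, 2.39, 3.01, 3.14, 3.14, 3.14].

## Interface

Orientations are given as a unit quaternion [w, x, y, z].
In Python, from rig import ctrl gives the robot as it stands.
- The arm moves only by the tool step_arm, never from a script. Its argument "increments" is a list of rows, each a list of 3 entries, a list of its own where there are three numbers: the shift along the tool's x, y, z in cm, then the turn, a rotation vector about the tool's x, y, z in degrees, then the opening in per cent of the stroke, from 0 (shut) to 100 (fully open). A call has 1 to 8 rows; each row is the pose to reach, as a shift and turn from the pose commanded when the call began, along the tool's axes at that moment; what a row does not reach only later rows make up. A row lasts 1/8 s, in which the tool goes at most 62.5 mm and 10.7 degrees, less where a joint would pass 70% of its speed; a pose out of reach is approached as far as the arm can. A call with a gripper value outside its range is refused whole. The fingers move at their own pace and stop on an object; "squeeze" is the grip in N (left out, the last holds). Time passes only in rows, so rows that repeat a pose let the fingers close. It gives the time, the measured TCP pose, the force, the opening and the grip force at its end, in the units of the state.
- ctrl.sense(): the state, without advancing time (a new reading comes with each control period).
- ctrl.capture(name): name is "side" or "top"; returns a dict with "img" (400x640x3 uint8, red, green, blue), "fx", "fy", "cx", "cy" (pixels), "extrinsics" (4x4, takes a point from camera to world coordinates). Camera axes: x right, y down, z forward; pixel columns grow to the right and rows downward; lengths in mm; the calibration is good to about 2 mm. A picture is of the moment at which its call begins. There is no depth.
- ctrl.finish_job(): hands the job in; it is judged then, once.
The state is a dict: "time_s": time; "joints": joint angles; "dq": joint speeds; "tau": joint torques, N m; "eef_pos": TCP position; "ee_rot": TCP orientation; "force": force on the tool from outside, world axes, zero at the start; "wrist_torque": the same for the moment, N m; "grip_width": opening from 0.0 (shut) to 1.0 (fully open); "grip_force": force on a finger pad.
Only numpy, scipy, OpenCV 4.12 (cv2) and the standard library are available. Lean on these libraries where they do the work, as an engineer would, in place of code of your own. Each camera call takes 0.05 s, during which the arm holds its last target. There are 200 camera calls.

## Working session

There is one attempt and no reset: what is moved stays moved. The work goes in short steps, Python scripts to look and compute and a tool call to move; the robot and the scene stay as the last step left them, time stands still between calls to the robot, and variables do not carry over. Pictures are saved under pics/ and viewed, at most 10 in all, crops included, and the job is handed in when it is done.

Besides the shell and the picture viewer there is one more tool, called after ">>>" as name(argument=value, ...) on one line, values as JSON. step_arm: Moves the arm, as the interface text tells. Its arguments: {"type":"object","properties":{"increments":{"type":"array"},"squeeze":{"type":"number"}},"required":["increments"]}

```bash
mkdir -p pics; ls; cat > h.py <<'E'
import numpy as np, cv2, json
from rig import ctrl
def snap(cam,name):
    d=ctrl.capture(cam); cv2.imwrite(f'pics/{name}.png',d['img'][:,:,::-1])
    np.savez(f'pics/{name}.npz',**{k:np.array(v) for k,v in d.items()}); return d
def load(name): return np.load(f'pics/{name}.npz')
def px2w(d,u,v,z):
    E=d['extrinsics']; r=E[:3,:3]@np.array([(u-d['cx'])/d['fx'],(v-d['cy'])/d['fy'],1.])
    o=E[:3,3]; return o+r*(z-o[2])/r[2]
def w2px(d,p):
    E=d['extrinsics']; c=E[:3,:3].T@(np.array(p,float)-E[:3,3]); return np.array([d['fx']*c[0]/c[2]+d['cx'],d['fy']*c[1]/c[2]+d['cy']])
E
python3 - <<'E'
from h import *
for c in('top','side'):
    d=snap(c,c+'0'); print(d['fx'],d['cx'],d['cy'],np.round(d['extrinsics'],3).tolist())
print(ctrl.sense())
E
```

```text
pics
432.06406723485964 313.38823697308993 203.02209519742405 [[0.364, -0.747, 0.556, -243.416], [-0.931, -0.284, 0.228, -292.419], [-0.012, -0.601, -0.8, 1132.605], [0.0, 0.0, 0.0, 1.0]]
474.77103109929277 317.817852253527 202.4874803974136 [[-0.942, -0.212, 0.259, 210.421], [-0.334, 0.568, -0.752, 917.058], [0.013, -0.795, -0.606, 793.064], [0.0, 0.0, 0.0, 1.0]]
{'time_s': 0.1, 'joints': array([ 1.05363018e+00,  3.13432214e-01,  1.49840796e+00, -1.64332636e-05,
        1.33102059e+00, -2.23403641e-01]), 'dq': array([ 0.00056516, -0.00071716, -0.00240084,  0.000403  , -0.00122738,
       -0.00141476]), 'tau': array([ 3.59566271e-03, -4.12894893e+01, -2.60140014e+01, -1.52336997e-04,
        3.01929162e-03, -3.85931969e-05]), 'eef_pos': array([151.88351845, 502.23831134, 193.85517448]), 'ee_rot': array([-2.22012979e-04,  1.46351720e-01,  9.89232416e-01, -5.93969278e-04]), 'force': array([ 0.83906443,  0.26474592, -0.55758783]), 'wrist_torque': array([ 0.00367231, -0.0742309 , -0.01403021]), 'grip_force': 0.0, 'grip_width': 0.9990831253741812}
```

View pics/top0.png

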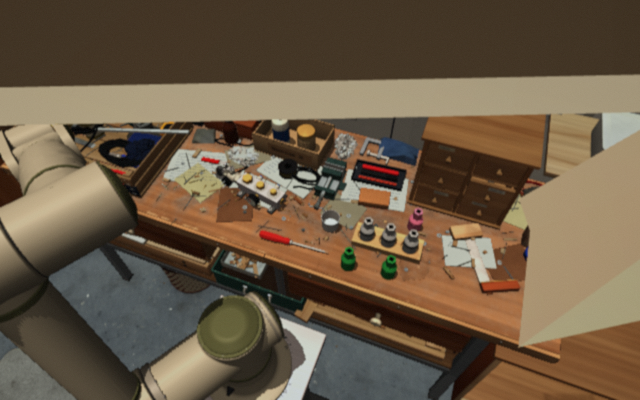

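View pics/side0.png

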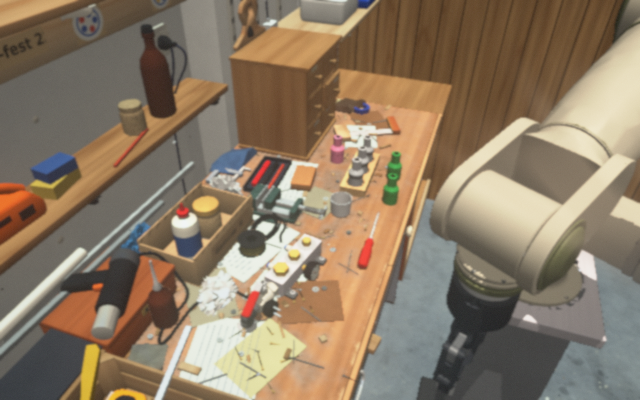

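Top: manifold at (262,188), valve end left with red lever near (212,160), sockets at (368,228), (390,235), (412,240); pink/green decoys nearby. Side: manifold at (285,265), lever at (250,305), block at (360,170). Now I'll enlarge.

```bash
cat >> h.py <<'E'
def crop(name,u0,v0,w,h,s):
    im=cv2.imread(f'pics/{name}.png')[v0:v0+h,u0:u0+w]; im=cv2.resize(im,None,fx=s,fy=s,interpolation=cv2.INTER_CUBIC)
    for u in range((u0+9)//10*10,u0+w,10):
        x=int((u-u0+.5)*s); cv2.line(im,(x,0),(x,4 if u%50 else 12),(255,255,0),1); cv2.putText(im,str(u),(x-9,22),0,.32,(255,255,0),1)
    for v in range((v0+9)//10*10,v0+h,10):
        y=int((v-v0+.5)*s); cv2.line(im,(0,y),(5,y),(255,255,0),1); cv2.putText(im,str(v),(6,y+4),0,.32,(255,255,0),1)
    return im
E
python3 - <<'E'
from h import *
a=crop('top0',185,140,110,75,7.2); cv2.imwrite('pics/c1.png',a)
b=crop('side0',230,225,110,80,7.2)
b=crop('side0',232,228,105,80,7.2); cv2.imwrite('pics/c2.png',b)
a=np.vstack([crop('top0',330,200,110,60,5),crop('side0',325,125,110,60,5)]);cv2.imwrite('pics/c3.png',a)
E
```

```text
(no output)
```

View pics/c1.png

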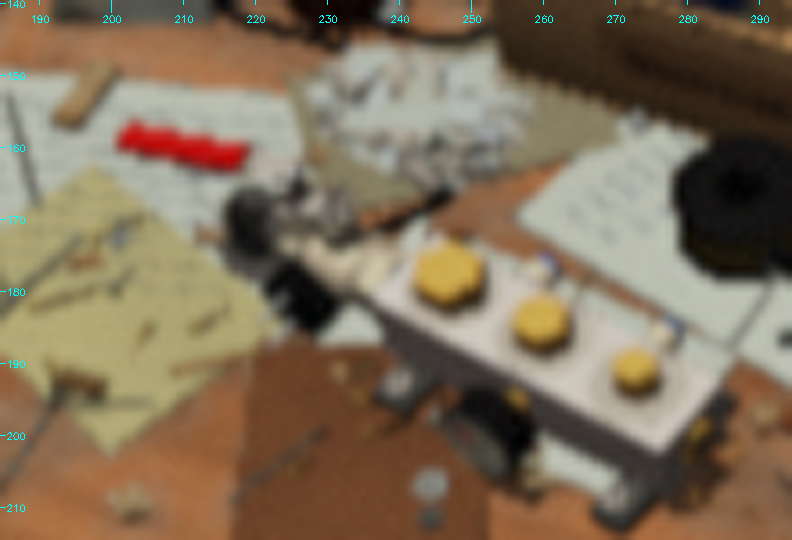

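View pics/c2.png

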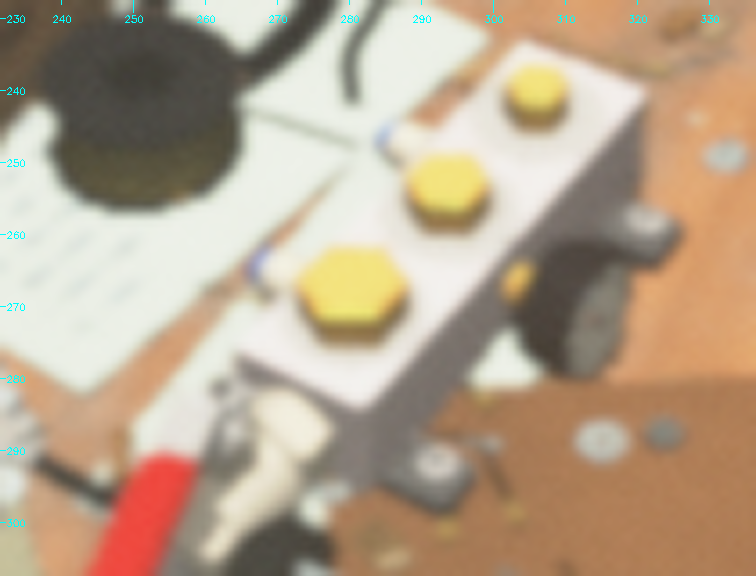

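View pics/c3.png

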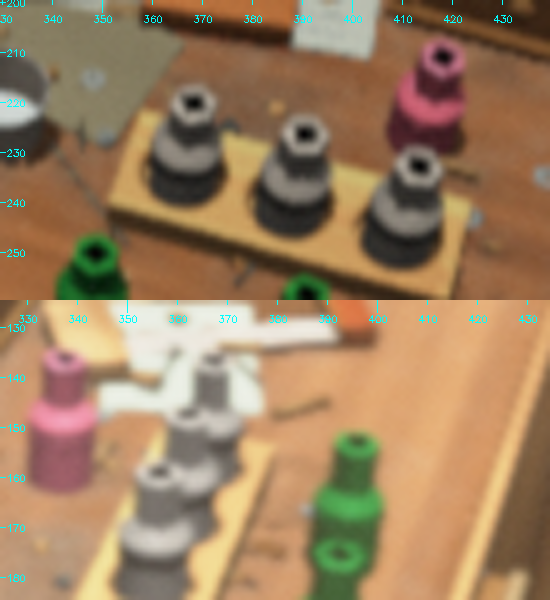

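Crops: end (far right) plug clearly smallest (19 mm), top px (272.8,190.6), side (306.1,240.0); red sleeve runs top px (201.4,158.5)–(218.5,161.3); socket drive ends at top (368.1,219.9), (390.5,226.3), (413.5,232.7). Computing positions.

```bash
cat > fit.py <<'E'
from h import *
from scipy.optimize import least_squares
T=load('top0');S=load('side0')
ms={'top':[((0,-52,64),272.8,190.6),((0,0,64),259.6,183.9),((0,52,64),246.9,177.2),((-24,82,50),236.7,180.8),((-24,-82,50),275.9,202),((24,-82,50),286.6,189.5)],
'side':[((0,-52,65),306.1,240),((0,0,65),293.9,252.2),((0,52,65),280.8,266.9),((24,82,50),264.8,277.1),((-24,82,50),281.8,284.2),((-24,-82,50),321.1,240.7),((24,-82,50),304.1,233.1)]}
def mw(p,q): c,s=np.cos(p[2]),np.sin(p[2]); return np.array([p[0]+c*q[0]-s*q[1],p[1]+s*q[0]+c*q[1],q[2]])
def res(p,cams): return np.concatenate([w2px(T if k=='top' else S,mw(p,q))-[u,v] for k in cams for q,u,v in ms[k]])
if __name__=='__main__':
    g=px2w(T,259.6,183.9,64)
    for cams in(['top'],['side'],['top','side']):
        r=least_squares(res,[g[0],g[1],np.pi/2-.3],args=(cams,),x_scale=[10,10,.1]); print(cams,r.x.round(3),np.abs(r.fun).max().round(2),r.fun.reshape(-1,2).round(1).tolist())
        p=r.x
    print('end',mw(p,(0,-52,50)))
    a,b=px2w(T,201.4,158.5,92),px2w(T,218.5,161.3,92); m=(a+b)/2; print('sleeve',a,b,np.linalg.norm(a-b))
    c,s=np.cos(p[2]),np.sin(p[2]); dx,dy=m[:2]-p[:2]; lx,ly=c*dx+s*dy,-s*dx+c*dy
    d=a-b; ldx,ldy=c*d[0]+s*d[1],-s*d[0]+c*d[1]; print('sleeve in man',lx,ly,'ang',np.arctan2(-ldx,ldy),'yp',ly-np.sqrt(75**2-lx**2),'asin',np.arcsin(-lx/75))
    for n,(t,q) in enumerate([((368.1,219.9),(356.5,158.9)),((390.5,226.3),(362.3,147.5)),((413.5,232.7),(367.1,136.1))]): print(n,px2w(T,*t,99).round(1),px2w(S,*q,99).round(1))
    for nm,u,v,z in[('green1',345.5+3,249,85),('green2',391,258,85),('pink',418,211,85),('cup',330,215,48),('drv',262,236,20),('drv2',328,252,5)]: print(nm,px2w(T,u,v,z).round())
    print('grip px',w2px(T,ctrl.sense()['eef_pos']),w2px(S,ctrl.sense()['eef_pos']))
E
python3 fit.py
```

```text
['top'] [ 5.12117e+02  2.01112e+02 -1.83000e-01] 1.91 [[0.4, -0.7], [0.3, -0.6], [0.1, -0.3], [-0.9, 0.0], [1.1, -0.4], [-1.0, 1.9]]
['side'] [ 5.09818e+02  2.04961e+02 -1.88000e-01] 0.96 [[-0.0, -0.7], [-0.1, 0.5], [-0.0, 0.1], [-1.0, -0.7], [0.7, 0.8], [0.4, -0.4], [-0.1, 0.2]]
['top', 'side'] [ 5.10809e+02  2.03139e+02 -1.84000e-01] 2.05 [[-0.4, -0.6], [-0.4, -0.5], [-0.7, -0.2], [-1.7, 0.1], [0.3, -0.2], [-1.8, 2.1], [-0.2, -1.3], [-0.2, -0.2], [-0.0, -0.6], [-0.9, -1.3], [0.8, 0.1], [0.2, -1.1], [-0.3, -0.4]]
end [501.30165441 152.01524486  50.        ]
sleeve [519.45765163 413.68560005  92.        ] [528.41211654 354.9998315   92.        ] 59.36498860629667
sleeve in man -20.226714931720966 180.54934277959302 ang 0.3352882734014124 yp 108.32829319520317 asin 0.2730706030314132
0 [ 474.5 -168.7   99. ] [ 473.4 -168.4   99. ]
1 [ 476.  -235.2   99. ] [ 474.6 -233.2   99. ]
2 [ 478.  -301.7   99. ] [ 478.7 -301.9   99. ]
green1 [ 370. -145.   85.]
green2 [ 384. -263.   85.]
pink [ 568. -296.   85.]
cup [486. -48.  48.]
drv [357. 125.  20.]
drv2 [385. -79.   5.]
grip px [ 93.92776268 218.92922129] [451.82121318 384.94002633]
```

```bash
cat >> h.py <<'E'
from scipy.spatial.transform import Rotation as R
def Rq(q): return R.from_quat([q[1],q[2],q[3],q[0]])
def rows(wps,ref=None):
    """wps: (x,y,z,yaw_of_tool_y or None). prints cm shift and deg turn in tool axes, from measured pose or ref (pos,rot)"""
    s=ctrl.sense(); p,r=(s['eef_pos'],Rq(s['ee_rot'])) if ref is None else ref
    for w in wps:
        sh=r.inv().apply(np.array(w[:3])-p)/10
        if w[3] is None: rv=np.zeros(3)
        else:
            y=w[3]; t=R.from_matrix(np.array([[np.sin(y)*-1,np.cos(y),0],[np.cos(y),np.sin(y),0],[0,0,-1.]]).T)
            # columns: tool x=(-sin,cos,0), tool y=(cos,sin,0), z down
            rv=(r.inv()*t).as_rotvec(degrees=True)
        print([sh.round(2).tolist(),rv.round(1).tolist()])
def st():
    s=ctrl.sense(); m=Rq(s['ee_rot']).as_matrix()
    print(round(s['time_s'],2),'pos',s['eef_pos'].round(1),'yawy',round(float(np.arctan2(m[1,1],m[0,1])),3),'zax',m[:,2].round(3),'F',s['force'].round(1),'M',s['wrist_torque'].round(2),'w',round(s['grip_width'],3),'gf',round(s['grip_force'],1))
E
python3 - <<'E'
from h import *
S=load('side0');T=load('top0')
for n,u,v,z in[('pile',240,155,10),('pile2',228,150,10)]: print(n,px2w(T,u,v,z).round())
for n,u,v,z in[('brownbox front',165,355,0),('drv',155,320,0),('shelf edge',175,115,300),('oiler',158,290,60)]: print(n,px2w(S,u,v,z).round())
m=np.array([[-.957,.289,0],[.289,.957,0],[0,0,-1]]).T; ref=(ctrl.sense()['eef_pos'],Rq(ctrl.sense()['ee_rot']))
P=np.array([530.6,309.3])
def w(a,d,z): 
    th=1.387+a; return (*(P+75*np.array([np.cos(th),np.sin(th)])+d*np.array([np.sin(th),-np.cos(th)])),z,None)
rows([(350,480,180,None),w(.25,50,170),w(.25,50,74)],ref)
st()
E
```

```text
pile [643. 349.  10.]
pile2 [650. 401.  10.]
brownbox front [663. 493.   0.]
drv [731. 429.   0.]
shelf edge [829. 112. 300.]
oiler [731. 399.  60.]
[[-19.61, 3.61, 1.38], [0.0, 0.0, 0.0]]
[[-43.87, 1.28, 2.37], [0.0, 0.0, 0.0]]
[[-43.88, 1.29, 11.97], [0.0, 0.0, 0.0]]
0.1 pos [151.9 502.2 193.9] yawy 1.277 zax [-0.001 -0.001 -1.   ] F [ 0.8  0.3 -0.6] M [ 0.   -0.07 -0.01] w 0.999 gf 0.0
```

>>> step_arm(increments=[[[-6, 1, 0], [0, 0, 0], 0], [[-12, 1.5, 0.5], [0, 0, 0], 0], [[-18, 2, 1], [0, 0, 0], 0], [[-24, 2, 1.5], [0, 0, 0], 0], [[-30, 2, 2], [0, 0, 0], 0], [[-36, 1.5, 2], [0, 0, 0], 0], [[-42, 1.3, 2.4], [0, 0, 0], 0], [[-43.9, 1.3, 2.4], [0, 0, 0], 0]], squeeze=60)

```text
time_s: 1.1
eef_pos: [578.5, 385.5, 168.6]
ee_rot: [-0.001, 0.148, 0.989, -0.001]
force: [0.1, 0.5, -0.2]
grip_width: 0.002
grip_force: 0.0
```

```bash
python3 - <<'E'
from h import *
st()
T=snap('top','t1'); S=snap('side','s1'); p=ctrl.sense()['eef_pos']; print(w2px(T,p),w2px(S,p))
a=np.hstack([crop('t1',180,110,100,120,4),crop('s1',200,210,100,120,4)]);cv2.imwrite('pics/c4.png',a)
E
```

```text
1.1 pos [578.5 385.5 168.6] yawy 1.274 zax [-0.002 -0.001 -1.   ] F [ 0.1  0.5 -0.2] M [-0.01  0.09 -0.03] w 0.002 gf 0.0
[212.77735068 131.77831819] [221.8626077  266.37705727]
```

View pics/c4.png

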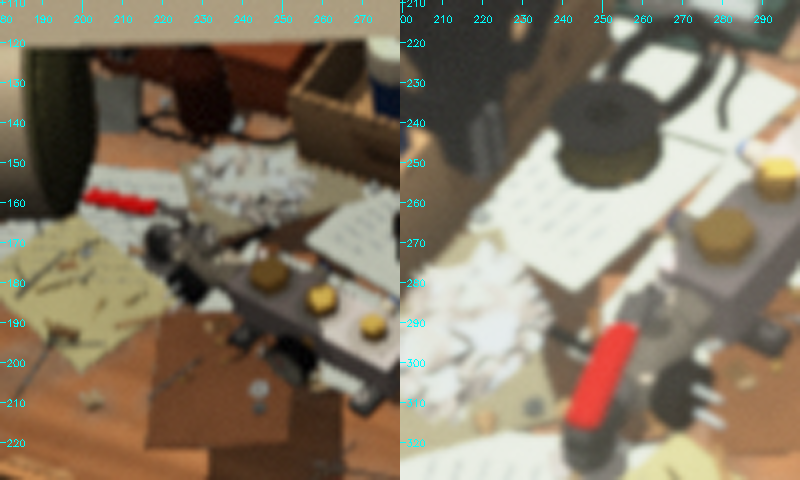

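Side shows fingers (shut) around (222,250), clear of the red sleeve (250,304); top is occluded by the wrist. Descend.

>>> step_arm(increments=[[[0, 0, 4.5], [0, 0, 0], 0], [[0, 0, 9.4], [0, 0, 0], 0], [[0, 0, 9.4], [0, 0, 0], 0]])

```text
time_s: 1.58
eef_pos: [573.0, 387.6, 73.0]
ee_rot: [-0.003, 0.146, 0.989, -0.002]
force: [-0.3, -0.6, -0.3]
grip_width: 0.001
grip_force: 0.0
```

```bash
python3 - <<'E'
from h import *
st(); print('sleeve side',px2w(load('s1'),250.3,304.5,92))
P=np.array([530.6,309.3])
def w(a,d,z): 
    th=1.387+a; return (*(P+75*np.array([np.cos(th),np.sin(th)])+d*np.array([np.sin(th),-np.cos(th)])),z,None)
rows([w(a,22,74) for a in np.arange(.2,1.65,.2)]+[w(1.57,20,74)])
E
```

```text
1.57 pos [573.  387.6  73. ] yawy 1.278 zax [-0.007 -0.003 -1.   ] F [-0.3 -0.6 -0.3] M [-0.1   0.03 -0.02] w 0.001 gf 0.0
sleeve side [523.08271442 392.30351011  92.        ]
[[1.99, -0.91, -0.09], [0.0, 0.0, 0.0]]
[[3.53, -1.1, -0.08], [0.0, 0.0, 0.0]]
[[5.01, -1.6, -0.07], [0.0, 0.0, 0.0]]
[[6.36, -2.38, -0.05], [0.0, 0.0, 0.0]]
[[7.53, -3.41, -0.04], [0.0, 0.0, 0.0]]
[[8.48, -4.65, -0.03], [0.0, 0.0, 0.0]]
[[9.15, -6.06, -0.02], [0.0, 0.0, 0.0]]
[[9.53, -7.57, -0.01], [0.0, 0.0, 0.0]]
[[9.47, -7.54, -0.01], [0.0, 0.0, 0.0]]
```

>>> step_arm(increments=[[[2, -0.9, 0], [0, 0, 0], 0], [[3.5, -1.1, 0], [0, 0, 0], 0], [[5, -1.6, 0], [0, 0, 0], 0], [[6.3, -2.3, 0], [0, 0, 0], 0], [[7.0, -2.9, 0], [0, 0, 0], 0], [[7.5, -3.4, 0], [0, 0, 0], 0], [[7.5, -3.4, 0], [0, 0, 0], 0]])

```text
time_s: 2.45
eef_pos: [494.4, 377.0, 77.1]
ee_rot: [0.0, 0.146, 0.989, 0.0]
force: [1.0, -1.2, -0.1]
grip_width: 0.002
grip_force: 0.0
```

```bash
python3 - <<'E'
from h import *
st()
T=snap('top','t2'); S=snap('side','s2')
a=np.hstack([crop('t2',180,110,100,120,4),crop('s2',210,240,100,120,4)]);cv2.imwrite('pics/c5.png',a)
for n in('t2','s2','t1','s1'):
    im=cv2.imread(f'pics/{n}.png')[100:360,170:330].astype(int); m=(im[...,2]>150)&(im[...,1]<70)&(im[...,0]<70); n2,l,sx,c=cv2.connectedComponentsWithStats(m.astype('uint8')); print(n,[(sx[i,4],(c[i]+[170,100]).round(1).tolist(),sx[i,:4].tolist()) for i in range(1,n2) if sx[i,4]>15])
E
```

```text
2.45 pos [494.4 377.   77.1] yawy 1.277 zax [ 0.001  0.    -1.   ] F [ 1.  -1.2 -0.1] M [ 0.01 -0.01 -0.02] w 0.002 gf 0.0
t2 [(np.int32(155), [273.7, 236.0], [90, 131, 30, 11])]
s2 [(np.int32(67), [182.4, 211.5], [8, 106, 10, 11])]
t1 [(np.int32(53), [209.7, 159.9], [31, 58, 18, 5]), (np.int32(131), [276.0, 236.6], [94, 131, 26, 11])]
s1 [(np.int32(115), [259.3, 174.1], [82, 65, 17, 19]), (np.int32(68), [182.4, 211.5], [7, 108, 12, 8]), (np.int32(28), [253.4, 298.1], [79, 193, 9, 13])]
```

>>> step_arm(increments=[[[1, -1.2, 0.3], [0, 0, 0], 0], [[1.5, -2.2, 0.3], [0, 0, 0], 0], [[1.8, -3.2, 0.3], [0, 0, 0], 0], [[1.9, -3.8, 0.3], [0, 0, 0], 0], [[1.9, -3.8, 0.3], [0, 0, 0], 0]])

```text
time_s: 3.18
eef_pos: [465.4, 345.9, 73.5]
ee_rot: [0.0, 0.147, 0.989, 0.0]
force: [0.5, 0.4, -0.5]
grip_width: 0.001
grip_force: 0.0
```

```bash
python3 - <<'E'
from h import *
st()
E
```

```text
3.17 pos [465.4 345.9  73.5] yawy 1.277 zax [ 0.  0. -1.] F [ 0.5  0.4 -0.5] M [ 0.   -0.02  0.05] w 0.001 gf 0.0
```

>>> step_arm(increments=[[[0, -0.4, 0], [0, 0, 0], 0], [[0, -0.8, 0], [0, 0, 0], 0], [[0, -0.8, 0], [0, 0, 0], 0]])

```text
time_s: 3.55
eef_pos: [462.9, 338.3, 73.4]
ee_rot: [-0.0, 0.146, 0.989, -0.0]
force: [-0.5, -0.6, 0.4]
grip_width: -0.003
grip_force: 0.0
```

```bash
python3 - <<'E'
from h import *
st()
T=snap('top','t3'); S=snap('side','s3')
a=np.hstack([crop('t3',180,130,100,120,4),crop('s3',230,230,100,120,4)]);cv2.imwrite('pics/c5.png',a)
E
```

```text
3.55 pos [462.9 338.3  73.4] yawy 1.277 zax [-0. -0. -1.] F [-0.5 -0.6  0.4] M [-0.04  0.02 -0.05] w -0.003 gf 0.0
```

View pics/c5.png

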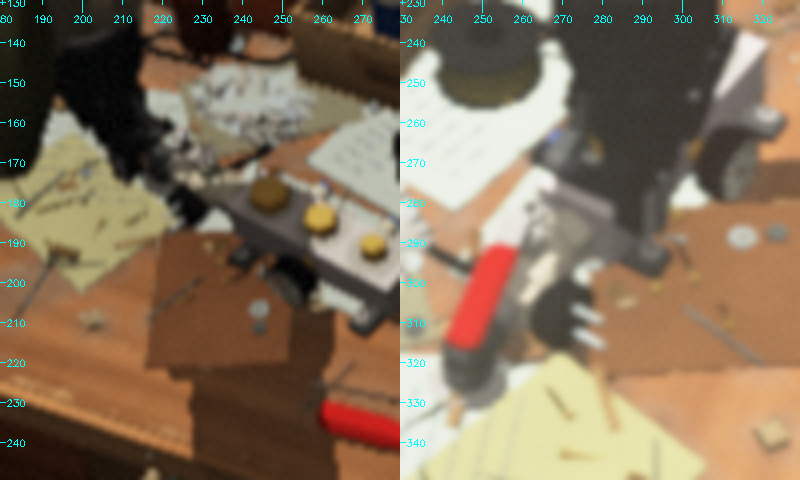

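```bash
python3 - <<'E'
from h import *
p=ctrl.sense()['eef_pos'];S=load('s3');T=load('t3')
print(w2px(S,p),w2px(T,p))
for u,v in[(250.3,304.5),(257,291),(244,317)]: print(px2w(S,u,v,93))
print(px2w(T,209.9,160.1,93))
# two-ray intersection for sleeve centre and TCP
def ray(d,u,v): E=d['extrinsics']; r=E[:3,:3]@np.array([(u-d['cx'])/d['fx'],(v-d['cy'])/d['fy'],1.]); return E[:3,3],r/np.linalg.norm(r)
def tri(a,b):
    (o1,r1),(o2,r2)=a,b; A=np.stack([r1,-r2],1); t=np.linalg.lstsq(A,o2-o1,rcond=None)[0]; x,y=o1+r1*t[0],o2+r2*t[1]; return (x+y)/2,np.linalg.norm(x-y)
print('sleeve',tri(ray(T,209.9,160.1),ray(S,250.6,304)))
print('plug_end',tri(ray(T,272.8,190.6),ray(S,306.1,240)))
print('plug_mid',tri(ray(T,259.6,183.9),ray(S,293.9,252.2)))
print('sockets',[tri(ray(T,*t),ray(S,*q)) for t,q in [((368.1,219.9),(356.5,158.9)),((390.5,226.3),(362.3,147.5)),((413.5,232.7),(367.1,136.1))]])
cv2.imwrite('pics/c6.png',cv2.convertScaleAbs(np.hstack([crop('s3',240,210,90,120,4.4),crop('t3',180,110,90,120,4.4)]),alpha=1.6,beta=30))
E
```

```text
[290.63666427 299.02942217] [214.19262468 180.76930293]
[522.63673324 393.05202155  93.        ]
[525.32578831 357.92315643  93.        ]
[520.44989639 423.85378262  93.        ]
[522.37559036 383.31804049  93.        ]
sleeve (array([525.91825867, 387.02001892,  87.15537034]), np.float64(1.2526912072194691))
plug_end (array([501.32661603, 151.31776657,  60.68168062]), np.float64(0.8998579927664679))
plug_mid (array([510.79244578, 201.60948942,  62.80629822]), np.float64(0.6951592384431479))
sockets [(array([ 473.87536305, -168.70031301,   99.10660777]), np.float64(0.9335114523761646)), (array([ 475.61551217, -235.07251058,   98.30559147]), np.float64(1.4079724451632416)), (array([ 478.4362846 , -301.78799411,   98.89802371]), np.float64(0.5699687552149498))]
```

View pics/c6.png

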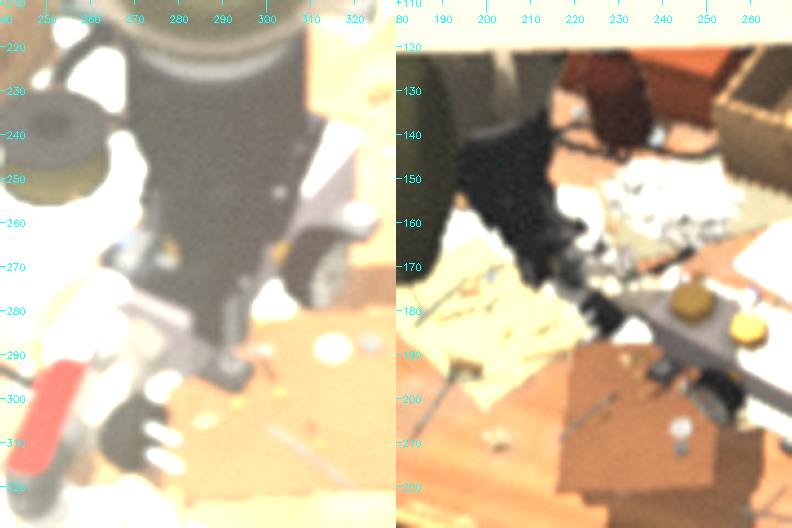

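```bash
python3 - <<'E'
from h import *
p=ctrl.sense()['eef_pos'];S=load('s3');S0=load('side0')
d=np.abs(S['img'].astype(int)-S0['img'].astype(int)).max(2)
for v in range(262,312,2): print(v,' '.join(f'{x:3d}' for x in d[v,272:312:2]))
for dz in(0,10,20,30): print(dz,w2px(S,p+[0,0,dz]))
E
```

```text
262 123 147 166 177 181 181 181 180 177 173 173 170 169 174 172 128  60  22  14  15
264 115 143 162 157 179 181 182 183 181 182 181 181 182 182 144  79  68  29  19  19
266 122 160 162 134 156 182 181 178 180 181 187 187 188 161  63  73  87  37  22  20
268 119 146 131 120 146 181 179 175 151 175 187 184 165  91  33  58  54  24  19  19
270 128  97 138 132 157 175 168 116 106 171 187 170  98  54  28  20  20  19  17  16
272 147 106 108 120 125 125 103  76 134 173 170  95  53  40  20  11  10  17  15  11
274 160 152  91  85  82  80  79 128 167 167 105  45  25  27  14   2   4  14  12   3
276 129 150 147 135 134 134 142 165 167 115  58  46  33  19   1   3   2  10  15  11
278  99 108 126 148 163 171 177 176 133  58  37  38  34   8   3   4   2   3  11   7
280  69  93  98 107 121 150 176 140  69  48  25  35  43   8   3   3   3   5   1   5
282  72  48  64  90  96 113 132  70  57  48  26  51  44   1   1   2   2   3   1   3
284  94  85  43  33  60  71  62  59  55  46  29  66  57   4   5   2   2   5   4   3
286  93  94  83  33  25  25  39  51  53  50  50  76  42   5   1   3   2   3   4   2
288  93 
[... 422 characters left out ...]
4   5   2   2   2   2   3   4   7  17  16   5   2   2   2   4   2   2   3
300   7   1   5   2   3   2   1   2   2   2   3   1   4   2   3   3   1   2   2   2
302   3   3   2   3   2   3   3   1   4   3   1   2   1   3   2   1   2   2   4   3
304   3   8   7   1   4   1   2   4   3   4   3   3   4   2   5   3   3   4   3   3
306   1   4   2   2   3   2   3   6   3   1   4   3   3   2   3   4   2   4   3   3
308   4   2   2   3   3   3   3   6   4   3   3   3   4   2   2   3   1   2   2   4
310   3   1   2   1   3   2   5   3   4   6   3   3   6   2   5   4   3   3   1   3
0 [290.63666427 299.02942217]
10 [290.52460015 295.59939276]
20 [290.41106722 292.12440655]
30 [290.29603643 288.60357384]
```

```bash
python3 - <<'E'
from h import *
for n in('side0','s1','s2','s3','top0','t1','t2','t3'):
    im=load(n)['img'].astype(int); m=(im[...,0]>140)&(im[...,1]<100)&(im[...,2]<100)&(im[...,0]-im[...,1]>90)
    n2,l,sx,c=cv2.connectedComponentsWithStats(m.astype('uint8'))
    print(n,[(int(sx[i,4]),c[i].round(1).tolist(),sx[i,:4].tolist()) for i in range(1,n2) if sx[i,4]>25 and 180<c[i][0]<340 and c[i][1]>140])
S=load('s1')
for p in[(573,387.6,73),(525,387,88),(494.4,377,77),(457,323,90),(540,390,88)]: print(p,w2px(S,p),w2px(load('t1'),p))
E
```

```text
side0 [(143, [260.7, 172.0], [252, 160, 18, 25]), (66, [275.6, 175.6], [269, 165, 15, 23]), (81, [182.1, 211.1], [177, 206, 12, 10]), (208, [249.9, 303.9], [242, 292, 17, 25])]
s1 [(124, [259.6, 173.7], [252, 164, 17, 21]), (64, [275.6, 175.6], [269, 165, 15, 23]), (86, [182.3, 211.0], [177, 204, 12, 12]), (220, [249.8, 303.8], [242, 291, 17, 26])]
s2 [(84, [182.2, 211.1], [176, 206, 13, 10])]
s3 [(69, [256.4, 178.0], [252, 171, 9, 14]), (87, [182.1, 211.0], [176, 204, 13, 13]), (209, [249.9, 303.9], [242, 292, 17, 25])]
top0 [(58, [209.7, 159.8], [202, 157, 17, 6]), (185, [273.9, 236.2], [260, 230, 30, 13])]
t1 [(59, [209.5, 159.8], [201, 157, 18, 6]), (153, [276.1, 236.7], [264, 231, 26, 12])]
t2 [(186, [273.7, 236.2], [260, 230, 30, 13])]
t3 [(180, [274.3, 236.2], [261, 230, 29, 13])]
(573, 387.6, 73) [228.96005887 302.37402037] [217.46450003 153.40385946]
(525, 387, 88) [250.7702406  303.60004321] [209.62402228 160.28897044]
(494.4, 377, 77) [267.88009816 307.87800333] [208.3302276  169.89817479]
(457, 323, 90) [296.21109033 288.52710291] [216.55486395 180.09373897]
(540, 390, 88) [242.98314163 302.64622764] [211.08832989 156.90416406]
```

```bash
python3 - <<'E'
from h import *
A=load('s2')['img'].astype(int);B=load('side0')['img'].astype(int)
d=np.abs(A-B).max(2)
for v in range(284,324,2): print(v,' '.join(f'{x:3d}' for x in d[v,236:300:2]))
print([A[v,u].tolist() for u,v in[(250,304),(246,312),(256,294)]])
E
```

```text
284   3   2   8  41  97 133 140 146 150 166 166 169 163 137 123 123 162 157 152 113  46  33  58  67  28   9   4  11  11   4   4   3
286   3   2   5   1  18  69  94 130 157 167 163 167 161 110 127 112 139 156 157 128  89  35  23  23  18  12   2   5   8   3   4   3
288   4   4   5   3   1  25  11  27  59 135 159 163 141  89 136 108 123 150 155 129  96  41  22  20  21  11   3   2   6   1   1   4
290   2   6   2   6   3  23   8   4  20  89 117 136  98  69  86  70 128 149 141 115  59  19  20  22  21   6   2   0   1   0   2   1
292   1   2   2   1   1   2   2  25  80  96  95  95  63  56  58  75 132 149 121  52  21  18  19  24  19  12   3   4   3   3   5   8
294   2   2   5   4   1   4   7  72  98  96  97  70  49  61  89 145 138 141 113  42  10   6  13  19  17  14   3   2   3   2   3   6
296   4   1   0   2   5   2  45  94  95  98  89  46  16  56 140 160 134 120  78  18   1   2   2   9   8   4   5   2   2   2   1   2
298   4   3   4   4   3  11  75  98  96  95  80  20   3  56 108 116 103  68  31   2   4   1   3   2   1   3   1   6   6   5   3   3
300   3   2   5   5   1  22  86  98  96  92 
[... 885 characters left out ...]
 3   2   4   2  14  68  86  53  10   5   2   2   1   3   1   3   5   4   6  17   3   1   2   1   2   2   4   2   2   3   5   3
316   5   6   3   2   4  18  36  23   2   2   1   2   4   2   3   2   5   8  39  73  52   3   4   4   4   2   4   3   2   1   4   4
318   5   5   1   1   5  13   7   3   3   4   1   3  16  39   6   1   2   7  54  83  67   9   3   3   1   2   1   3   2   1   2   2
320   2   4   6   3   2  13   5   2   1   2   2   1   5  10  13   6   3   2   6  57  64   6   3   2   3   2   3   4   2   6   3   1
322   3   3   6   2   1   7   1   2   1   4   4   4   4   3   3   3   5   2   2   3  25   1   2   1   1   1   5   3   2   3   8  22
[[143, 64, 56], [145, 68, 57], [137, 61, 50]]
```

```bash
python3 - <<'E'
from h import *
st(); print(ctrl.sense()['joints'].round(2))
rows([(526,387,140,.113),(526,387,70,.113)])
E
```

```text
3.65 pos [462.9 338.5  73.4] yawy 1.277 zax [ 0.  0. -1.] F [ 0.1 -0.1 -0.4] M [ 0.03 -0.03  0.01] w -0.001 gf 0.0
[ 0.43  0.54  1.5   0.    1.11 -0.85]
[[-4.63, 6.47, -6.65], [0.0, 0.0, 66.7]]
[[-4.63, 6.47, 0.35], [0.0, 0.0, 66.7]]
```

>>> step_arm(increments=[[[0, 0, -5], [0, 0, 0], 60], [[-1, 1, -6.7], [0, 0, 10], 60], [[-2, 2.5, -6.7], [0, 0, 20], 60], [[-3, 4, -6.7], [0, 0, 30], 60], [[-4, 5.5, -6.7], [0, 0, 40], 60], [[-4.6, 6.5, -6.7], [0, 0, 50], 60], [[-4.6, 6.5, -6.7], [0, 0, 60], 60], [[-4.6, 6.5, -6.7], [0, 0, 66.7], 60]])

```text
time_s: 4.65
eef_pos: [525.7, 387.5, 140.2]
ee_rot: [-0.0, 0.668, 0.744, -0.0]
force: [-0.5, -0.0, 0.1]
grip_width: 0.595
grip_force: 0.0
```

```bash
python3 - <<'E'
from h import *
st(); rows([(526,387,140,.113),(526,387,70,.113)])
E
```

```text
4.65 pos [525.7 387.5 140.2] yawy 0.109 zax [-0. -0. -1.] F [-0.5 -0.   0.1] M [ 0.01 -0.01 -0.03] w 0.595 gf 0.0
[[-0.06, 0.02, 0.02], [-0.0, 0.0, -0.3]]
[[-0.06, 0.02, 7.02], [-0.0, 0.0, -0.3]]
```

>>> step_arm(increments=[[[0, 0, 2.5], [0, 0, 0], 60], [[0, 0, 5], [0, 0, 0], 60], [[0, 0, 7], [0, 0, 0], 60], [[0, 0, 7], [0, 0, 0], 0], [[0, 0, 7], [0, 0, 0], 0], [[0, 0, 7], [0, 0, 0], 0], [[0, 0, 7], [0, 0, 0], 0]], squeeze=30)

```text
time_s: 5.52
eef_pos: [525.9, 387.5, 71.0]
ee_rot: [0.0, 0.666, 0.746, 0.0]
force: [-0.0, 0.2, -0.3]
grip_width: -0.005
grip_force: 0.0
```

```bash
python3 - <<'E'
from h import *
T=snap('top','t4'); S=snap('side','s4'); p=ctrl.sense()['eef_pos']; print(w2px(T,p),w2px(S,p),p)
a=np.hstack([crop('t4',175,110,90,120,4.4),crop('s4',205,220,90,120,4.4)]);cv2.imwrite('pics/c7.png',cv2.convertScaleAbs(a,alpha=1.5,beta=15))
E
```

```text
[210.70713774 163.62243424] [250.93316779 309.58922194] [525.842821   387.40664457  70.73495645]
```

View pics/c7.png

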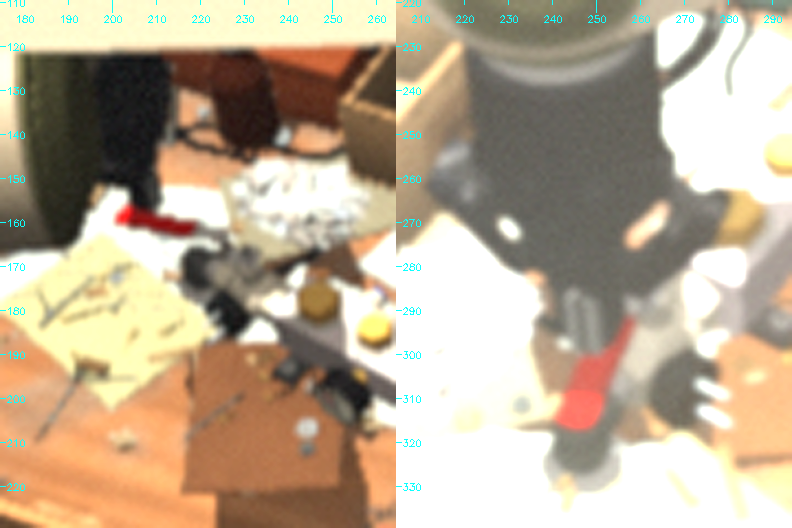

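```bash
cat >> h.py <<'E'
def ray(d,u,v): E=d['extrinsics']; r=E[:3,:3]@np.array([(u-d['cx'])/d['fx'],(v-d['cy'])/d['fy'],1.]); return E[:3,3],r/np.linalg.norm(r)
def tri(a,b):
    (o1,r1),(o2,r2)=a,b; A=np.stack([r1,-r2],1); t=np.linalg.lstsq(A,o2-o1,rcond=None)[0]; x,y=o1+r1*t[0],o2+r2*t[1]; return (x+y)/2,np.linalg.norm(x-y)
E
python3 - <<'E'
from h import *
T=load('t4');S=load('s4')
for t,s in[((207.5,157),(247.5,299.5)),((208.5,157),(247,301)),((209,156.5),(249,300))]: print(tri(ray(T,*t),ray(S,*s)))
for dz in(0,20,25,30): print(dz,w2px(T,[525.8,387.4,70.7+dz]),w2px(S,[525.8,387.4,70.7+dz]))
def prof(n,u0,u1,v0,v1):
    A=load(n)['img'].astype(int)
    for v in range(v0,v1): print(v,' '.join('%3d,%3d'%(A[v,u,0],A[v,u,1]) for u in range(u0,u1,2)))
prof('s4',240,262,292,306); print(); prof('t4',200,218,148,162)
E
```

```text
(array([526.9491871 , 391.77065336, 102.2266625 ]), np.float64(3.491830867237324))
(array([529.67546979, 391.34826418,  97.874485  ]), np.float64(0.7497422335932286))
(array([527.95376082, 388.8405396 , 100.56776461]), np.float64(2.9084052194284666))
0 [210.70461776 163.639074  ] [250.95606253 309.60459516]
20 [209.47018404 159.52777712] [250.19484365 302.69722022]
25 [209.157205   158.48539655] [250.00134544 300.94139834]
30 [208.84244792 157.43709419] [249.80654401 299.173751  ]
292  77, 73  73, 73  93, 93  86, 84  94, 92  91, 91  69, 69  64, 63  83, 64 114, 79 112,102
293  66, 66  70, 69  92, 91  85, 85  92, 91  92, 90  71, 70  68, 63  92, 63 120, 72 121,109
294  69, 67  68, 67  92, 92  85, 84  91, 91  93, 91  72, 70  68, 65 103, 63 127, 82 136,124
295  83, 77  80, 77  94, 92  88, 87  89, 87  92, 90  72, 70  74, 64 111, 59 131, 91 147,137
296 100, 88 108,105 102,101  89, 88  90, 88  93, 92  74, 72  81, 62 119, 62 132,101 149,142
297 112, 98 139,137 125,127  89, 90  89, 88  95, 95  81, 74  95, 64 124, 66 137,115 151,144
298 111, 96 145,141 137,138  93, 92  90, 87  95, 94  88, 72 11
[... 1038 characters left out ...]
 180,159 179,158
153 146,149 134,135  49, 51   3,  3  21, 22  36, 37 167,165 184,185 184,185
154 168,171 172,177  73, 75   7,  6  18, 17  35, 35 148,152 185,189 185,189
155 173,179 172,176  83, 75   5,  7  14, 14  34, 34 141,145 181,186 183,187
156 181,186 171,160 105, 55  16,  5  14, 11  49, 49 157,161 175,180 180,184
157 178,181 183,125 140, 27  46,  9  35, 12  75, 71 169,171 170,174 181,187
158 177,171 189, 66 143, 12  72,  9  62, 10  89, 66 145,135 155,150 180,183
159 176,163 178, 25 118,  7  83,  5  82,  8  87, 29 101, 58 113, 86 148,139
160 164,157 153, 54  98, 21  78,  6  83,  5  83,  5  82,  5  88, 27  99, 54
161 165,167 155,133 104, 75  86, 52  89, 44  79, 10  80,  3  84,  7  83,  4
```

The view shows the fingertips actually end above the sleeve (tip near z≈99 while reported TCP is 71), so the true tips sit ~28 mm short of the reported TCP. I'll open and go deeper.

>>> step_arm(increments=[[[0, 0, 0], [0, 0, 0], 60], [[0, 0, 0], [0, 0, 0], 60], [[0, 0, 0], [0, 0, 0], 60], [[0, 0, 1.2], [0, 0, 0], 60], [[0, 0, 2.4], [0, 0, 0], 60], [[0, 0, 2.4], [0, 0, 0], 60]])

```text
time_s: 6.38
eef_pos: [524.9, 387.0, 44.7]
ee_rot: [-0.001, 0.666, 0.746, -0.001]
force: [-0.2, 0.1, -0.2]
grip_width: 0.599
grip_force: 0.0
```

>>> step_arm(increments=[[[0, 0, 0], [0, 0, 0], 0], [[0, 0, 0], [0, 0, 0], 0], [[0, 0, 0], [0, 0, 0], 0], [[0, 0, 0], [0, 0, 0], 0]], squeeze=30)

```text
time_s: 6.88
eef_pos: [526.1, 387.6, 46.9]
ee_rot: [0.0, 0.666, 0.746, 0.001]
force: [0.3, 0.3, 2.7]
grip_width: 0.196
grip_force: 32.5
```

```bash
python3 - <<'E'
from h import *
st()
E
```

```text
6.88 pos [526.1 387.6  46.9] yawy 0.113 zax [ 0.001  0.001 -1.   ] F [0.3 0.3 2.7] M [ 0.12 -0.13  0.16] w 0.196 gf 32.5
```

```bash
python3 - <<'E'
from h import *
s=ctrl.sense(); p=s['eef_pos']; P=np.array([532,313]); v=p[:2]-P; m=Rq(s['ee_rot']).as_matrix(); y0=np.arctan2(m[1,1],m[0,1]); print(np.linalg.norm(v),np.arctan2(v[1],v[0]))
W=[]
for k in range(10,81,10):
    c,q=np.cos(np.radians(k)),np.sin(np.radians(k)); x=P+[c*v[0]-q*v[1],q*v[0]+c*v[1]]; W.append((*x,p[2],y0+np.radians(k)))
rows(W); print(s['joints'].round(2))
E
```

```text
74.78763187249929 1.6499628298295792
[[-0.07, -1.3, -0.0], [0.1, -0.0, -10.0]]
[[-0.36, -2.57, -0.0], [0.1, -0.0, -20.0]]
[[-0.87, -3.77, -0.01], [0.1, -0.0, -30.0]]
[[-1.59, -4.86, -0.01], [0.1, 0.0, -40.0]]
[[-2.48, -5.82, -0.01], [0.1, 0.0, -50.0]]
[[-3.52, -6.6, -0.01], [0.1, 0.0, -60.0]]
[[-4.68, -7.19, -0.01], [0.1, 0.0, -70.0]]
[[-5.93, -7.57, -0.01], [0.1, 0.0, -80.0]]
[ 0.46  0.73  1.24 -0.    1.17  0.34]
```

>>> step_arm(increments=[[[-0.07, -1.3, 0], [0, 0, -10], 0], [[-0.36, -2.57, 0], [0, 0, -20], 0], [[-0.87, -3.77, 0], [0, 0, -30], 0], [[-1.6, -4.86, 0], [0, 0, -40], 0], [[-2.5, -5.8, 0], [0, 0, -50], 0], [[-3.5, -6.6, 0], [0, 0, -60], 0], [[-4.4, -7.05, 0], [0, 0, -68], 0], [[-4.4, -7.05, 0], [0, 0, -68], 0]], squeeze=30)

```text
time_s: 7.88
eef_pos: [465.8, 334.5, 47.1]
ee_rot: [0.006, 0.135, 0.991, 0.001]
force: [23.4, -3.4, -10.1]
grip_width: 0.198
grip_force: 31.8
```

```bash
python3 - <<'E'
from h import *
st()
E
```

```text
7.88 pos [465.8 334.5  47.1] yawy 1.301 zax [ 0.011  0.001 -1.   ] F [ 23.4  -3.4 -10.1] M [-0.6  -3.86  0.35] w 0.198 gf 31.8
```

>>> step_arm(increments=[[[-0.5, -0.4, 0], [0, 0, -3], 0], [[-0.5, -0.8, 0], [0, 0, -6], 0], [[-0.5, -1.2, 0], [0, 0, -8], 0], [[-0.5, -1.2, 0], [0, 0, -8], 0]])

```text
time_s: 8.38
eef_pos: [465.5, 330.3, 47.4]
ee_rot: [0.005, 0.067, 0.998, 0.009]
force: [15.1, 44.5, -16.7]
grip_width: 0.198
grip_force: 40.6
```

```bash
python3 - <<'E'
from h import *
st()
E
```

```text
8.38 pos [465.5 330.3  47.4] yawy 1.436 zax [ 0.011  0.017 -1.   ] F [ 15.1  44.5 -16.7] M [ 7.18 -2.61 -0.76] w 0.198 gf 40.6
```

>>> step_arm(increments=[[[0, 0.3, 0], [0, 0, 0], 50], [[0, 0.4, 0], [0, 0, 0], 60], [[0, 0.4, -0.5], [0, 0, 0], 60], [[0, 0.4, -6], [0, 0, 0], 60], [[0, 0.4, -11], [0, 0, 0], 60], [[6, 0, -13], [0, 0, 0], 60], [[12, 0, -13], [0, 0, 0], 60]])

```text
time_s: 9.25
eef_pos: [342.6, 338.3, 178.1]
ee_rot: [0.001, 0.067, 0.998, 0.001]
force: [-0.0, 1.2, -0.4]
grip_width: 0.601
grip_force: 0.0
```

```bash
python3 - <<'E'
from h import *
st()
for n in('top','side'):
    d=snap(n,n+'5'); im=d['img'].astype(int); m=(im[...,0]>110)&(im[...,1]<80)&(im[...,2]<80)
    n2,l,sx,c=cv2.connectedComponentsWithStats(m.astype('uint8'))
    for i in range(1,n2):
        if sx[i,4]>25 and 150<c[i][0]<360 and c[i][1]>140:
            ys,xs=np.where(l==i); pc=np.linalg.eigh(np.cov(np.c_[xs,ys].T))[1][:,1]; t=(np.c_[xs,ys]-c[i])@pc; e=[c[i]+pc*t.min(),c[i]+pc*t.max()]
            W=[px2w(d,*q,91)[:2] for q in e]; v=W[1]-W[0]; print(n,sx[i,4],c[i].round(1),px2w(d,*c[i],91).round(1),'dir',(np.arctan2(v[1],v[0])%np.pi).round(3),np.linalg.norm(v).round())
E
```

```text
9.25 pos [342.6 338.3 178.1] yawy 1.438 zax [ 0.003  0.002 -1.   ] F [-0.   1.2 -0.4] M [-0.   -0.02 -0.04] w 0.601 gf 0.0
top 83 [215.6 178.1] [462.6 329.2  91. ] dir 2.978 61.0
top 42 [221.  198.6] [396.3 273.8  91. ] dir 0.262 55.0
top 283 [234.6 213.5] [361.3 208.7  91. ] dir 1.946 92.0
top 220 [273.5 236.7] [328.2  66.9  91. ] dir 1.614 91.0
side 193 [260.3 172.6] [697.2 -24.7  91. ] dir 1.641 125.0
side 105 [182.3 210.9] [800.5 188.8  91. ] dir 2.263 51.0
side 183 [291.4 291.7] [462.5 334.7  91. ] dir 2.946 58.0
```

Lever now lies at direction 2.96 rad in both cameras, so the valve is shut. Next, the first socket.

```bash
python3 - <<'E'
from h import *
rows([(440,100,170,.864),(474.2,-168.7,160,.864)])
E
```

```text
[[-13.09, -22.37, 0.71], [-0.0, -0.0, 33.1]]
[[-19.92, -48.58, 1.71], [-0.0, -0.0, 33.1]]
```

>>> step_arm(increments=[[[-3.2, -5.2, 0.5], [0, 0, 5], 53], [[-6, -10.5, 0.5], [0, 0, 10], 53], [[-9, -15.5, 0.5], [0, 0, 16], 53], [[-11, -21, 0.6], [0, 0, 22], 53], [[-13, -27, 0.7], [0, 0, 28], 53], [[-15, -33, 0.9], [0, 0, 33], 53], [[-17, -39, 1], [0, 0, 33], 53], [[-19, -45, 1.3], [0, 0, 33], 53]])

```text
time_s: 10.35
eef_pos: [472.1, -132.2, 164.0]
ee_rot: [0.0, 0.347, 0.938, -0.0]
force: [0.7, 0.2, 0.1]
grip_width: 0.531
grip_force: 0.0
```

>>> step_arm(increments=[[[0, 0, 0], [0, 0, 0], 53], [[0, 0, 0], [0, 0, 0], 53]])

```text
time_s: 10.6
eef_pos: [471.8, -129.5, 163.6]
ee_rot: [-0.0, 0.347, 0.938, 0.0]
force: [0.1, 0.0, -0.3]
grip_width: 0.531
grip_force: 0.0
```

```bash
python3 - <<'E'
from h import *
st();rows([(474.2,-168.7,160,.864),(474.2,-168.7,49,.864)])
E
```

```text
10.6 pos [ 471.8 -129.5  163.6] yawy 0.863 zax [-0.  0. -1.] F [ 0.1  0.  -0.3] M [ 0.01 -0.03 -0.  ] w 0.531 gf 0.0
[[-2.74, -2.82, 0.35], [-0.0, -0.0, -0.1]]
[[-2.74, -2.82, 11.45], [-0.0, -0.0, -0.1]]
```

>>> step_arm(increments=[[[-2.74, -2.82, 1], [0, 0, 0], 53], [[-2.74, -2.82, 1], [0, 0, 0], 53], [[-2.74, -2.82, 5], [0, 0, 0], 53], [[-2.74, -2.82, 9], [0, 0, 0], 53], [[-2.74, -2.82, 11.4], [0, 0, 0], 53], [[-2.74, -2.82, 11.4], [0, 0, 0], 53]])

```text
time_s: 11.35
eef_pos: [473.9, -166.9, 48.9]
ee_rot: [-0.001, 0.346, 0.938, 0.0]
force: [0.3, -0.5, 1.6]
grip_width: 0.528
grip_force: 0.0
```

>>> step_arm(increments=[[[0, 0, 0], [0, 0, 0], 0], [[0, 0, 0], [0, 0, 0], 0], [[0, 0, 0], [0, 0, 0], 0], [[0, 0, 0], [0, 0, 0], 0]], squeeze=50)

```text
time_s: 11.85
eef_pos: [475.3, -169.0, 51.1]
ee_rot: [0.001, 0.346, 0.938, -0.0]
force: [-1.1, 2.2, 7.8]
grip_width: 0.28
grip_force: 49.0
```

```bash
python3 - <<'E'
from h import *
st()
T=snap('top','t6'); S=snap('side','s6')
cv2.imwrite('pics/c8.png',cv2.convertScaleAbs(np.hstack([crop('t6',320,150,90,120,4.4),crop('s6',310,100,90,120,4.4)]),alpha=1.4,beta=15))
E
```

```text
11.85 pos [ 475.3 -169.    51.1] yawy 0.863 zax [ 0.002 -0.001 -1.   ] F [-1.1  2.2  7.8] M [0.22 0.07 0.01] w 0.28 gf 49.0
```

>>> step_arm(increments=[[[0, 0, -0.5], [0, 0, 0], 0], [[0, 0, -4], [0, 0, 0], 0], [[0, 0, -9], [0, 0, 0], 0], [[0, 0, -9], [0, 0, 0], 0], [[0, 0, -9], [0, 0, 0], 0]])

```text
time_s: 12.58
eef_pos: [473.9, -168.3, 138.7]
ee_rot: [-0.001, 0.346, 0.938, 0.0]
force: [-0.0, 0.2, -3.4]
grip_width: 0.279
grip_force: 49.6
```

```bash
python3 - <<'E'
from h import *
st();rows([(501.3,151.7,140,.864),(501.3,151.7,102,.864)])
E
```

```text
12.57 pos [ 473.9 -168.3  138.7] yawy 0.863 zax [-0.001  0.001 -1.   ] F [-0.   0.2 -3.4] M [-0.01 -0.03 -0.  ] w 0.279 gf 49.6
[[18.72, 26.1, -0.11], [-0.0, -0.1, -0.0]]
[[18.71, 26.1, 3.69], [-0.0, -0.1, -0.0]]
```

>>> step_arm(increments=[[[3.3, 4.6, -0.5], [0, 0, 0], 0], [[6.6, 9.2, -0.5], [0, 0, 0], 0], [[9.9, 13.8, -0.5], [0, 0, 0], 0], [[13, 18.2, -0.5], [0, 0, 0], 0], [[16.3, 22.7, -0.5], [0, 0, 0], 0], [[18.7, 26.1, -0.3], [0, 0, 0], 0], [[18.7, 26.1, 1], [0, 0, 0], 0], [[18.7, 26.1, 2.5], [0, 0, 0], 0]])

```text
time_s: 13.58
eef_pos: [501.3, 150.7, 112.6]
ee_rot: [-0.001, 0.346, 0.938, -0.001]
force: [0.4, -0.8, -2.8]
grip_width: 0.279
grip_force: 49.9
```

```bash
python3 - <<'E'
from h import *
st()
T=snap('top','t7'); S=snap('side','s7')
cv2.imwrite('pics/c9.png',cv2.convertScaleAbs(np.hstack([crop('t7',225,120,90,120,4.4),crop('s7',260,180,90,120,4.4)]),alpha=1.4,beta=15))
E
```

```text
13.57 pos [501.3 150.7 112.6] yawy 0.863 zax [-0.002 -0.    -1.   ] F [ 0.4 -0.8 -2.8] M [ 0.02 -0.    0.01] w 0.279 gf 49.9
```

View pics/c9.png

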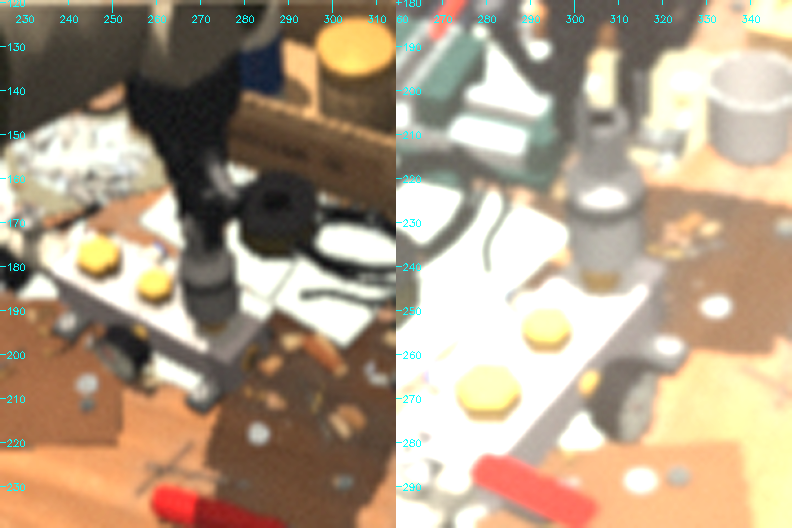

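The picture shows the socket hanging upright just above the end plug (side px (305,225), plug peeking at (305,243)), and the lever across the pipe. Lowering.

>>> step_arm(increments=[[[0, 0, 0.4], [0, 0, 0], 0], [[0, 0, 0.8], [0, 0, 0], 0], [[0, 0, 1.2], [0, 0, 0], 0], [[0, 0, 1.5], [0, 0, 0], 0], [[0, 0, 1.7], [0, 0, 0], 0], [[0, 0, 1.7], [0, 0, 0], 0]])

```text
time_s: 14.42
eef_pos: [502.0, 151.2, 97.5]
ee_rot: [-0.0, 0.346, 0.938, -0.0]
force: [-0.1, -0.2, -2.2]
grip_width: 0.278
grip_force: 49.9
```

```bash
python3 - <<'E'
from h import *
st()
E
```

```text
14.43 pos [502.  151.2  97.5] yawy 0.863 zax [-0. -0. -1.] F [-0.1 -0.2 -2.2] M [ 0.04  0.02 -0.03] w 0.278 gf 49.9
```

>>> step_arm(increments=[[[0, 0, 0.3], [0, 0, 0], 0], [[0, 0, 0.6], [0, 0, 0], 0], [[0, 0, 0.8], [0, 0, 0], 0], [[0, 0, 0.8], [0, 0, 0], 0]])

```text
time_s: 14.92
eef_pos: [501.9, 151.2, 89.4]
ee_rot: [-0.0, 0.346, 0.938, -0.0]
force: [0.7, -0.1, -2.3]
grip_width: 0.282
grip_force: 49.9
```

>>> step_arm(increments=[[[0, 0, 0.2], [0, 0, 0], 0], [[0, 0, 0.4], [0, 0, 0], 0], [[0, 0, 0.4], [0, 0, 0], 0]])

```text
time_s: 15.3
eef_pos: [502.9, 151.0, 87.2]
ee_rot: [0.001, 0.346, 0.938, 0.0]
force: [-3.0, -1.0, 9.9]
grip_width: 0.281
grip_force: 51.2
```

```bash
python3 - <<'E'
from h import *
st()
E
```

```text
15.3 pos [502.9 151.   87.2] yawy 0.864 zax [ 0.003 -0.    -1.   ] F [-3.  -1.   9.9] M [-0.29  0.51  0.02] w 0.281 gf 51.2
```

>>> step_arm(increments=[[[0, 0, -0.1], [0, 0, 3], 0], [[0, 0, -0.1], [0, 0, 6], 0], [[0, 0, -0.1], [0, 0, 9], 0], [[0, 0, -0.1], [0, 0, 9], 0]])

```text
time_s: 15.8
eef_pos: [502.6, 151.5, 87.2]
ee_rot: [0.001, 0.419, 0.908, 0.001]
force: [0.0, 1.2, 4.1]
grip_width: 0.279
grip_force: 50.5
```

```bash
python3 - <<'E'
from h import *
st()
E
```

```text
15.8 pos [502.6 151.5  87.2] yawy 0.707 zax [ 0.002  0.001 -1.   ] F [0.  1.2 4.1] M [ 0.33 -0.09 -0.02] w 0.279 gf 50.5
```

>>> step_arm(increments=[[[0, 0, 0], [0, 0, 4], 0], [[0, 0, 0], [0, 0, 8], 0], [[0, 0, 0], [0, 0, 8], 0]])

```text
time_s: 16.18
eef_pos: [502.6, 151.4, 87.2]
ee_rot: [0.001, 0.481, 0.877, 0.001]
force: [0.0, 1.6, 6.1]
grip_width: 0.281
grip_force: 50.6
```

```bash
python3 - <<'E'
from h import *
st()
E
```

```text
16.18 pos [502.6 151.4  87.2] yawy 0.568 zax [ 0.002  0.    -1.   ] F [0.  1.6 6.1] M [ 0.49 -0.13  0.02] w 0.281 gf 50.6
```

Turns 17° with no torque: too large. Return it to its bore.

>>> step_arm(increments=[[[0, 0, -2.5], [0, 0, 0], 0], [[0, 0, -5.5], [0, 0, -8], 0], [[0, 0, -5.5], [0, 0, -17], 0]])

```text
time_s: 16.55
eef_pos: [502.7, 151.0, 143.0]
ee_rot: [0.001, 0.343, 0.939, 0.0]
force: [-0.8, -0.2, -3.3]
grip_width: 0.279
grip_force: 50.0
```

```bash
python3 - <<'E'
from h import *
st();rows([(474.4,-168.7,140,.864),(474.4,-168.7,50,.864)])
E
```

```text
16.55 pos [502.7 151.  143. ] yawy 0.871 zax [ 0.003 -0.    -1.   ] F [-0.8 -0.2 -3.3] M [ 0.   -0.02 -0.02] w 0.279 gf 50.0
[[-18.44, -26.27, 0.3], [0.1, 0.1, 0.4]]
[[-18.42, -26.29, 9.3], [0.1, 0.1, 0.4]]
```

>>> step_arm(increments=[[[-3.5, -5, 0.2], [0, 0, 0], 0], [[-7, -10, 0.2], [0, 0, 0], 0], [[-10.5, -15, 0.2], [0, 0, 0], 0], [[-14, -20, 0.2], [0, 0, 0], 0], [[-17, -24.3, 0.2], [0, 0, 0], 0], [[-18.4, -26.3, 0.2], [0, 0, 0], 0], [[-18.4, -26.3, 2], [0, 0, 0], 0], [[-18.4, -26.3, 5], [0, 0, 0], 0]])

```text
time_s: 17.55
eef_pos: [470.7, -168.9, 90.9]
ee_rot: [0.0, 0.346, 0.938, -0.0]
force: [0.5, 0.3, -3.3]
grip_width: 0.28
grip_force: 50.1
```

>>> step_arm(increments=[[[0, 0, 2], [0, 0, 0], 0], [[0, 0, 3.6], [0, 0, 0], 0], [[0, 0, 4.2], [0, 0, 0], 0], [[0, 0, 4.2], [0, 0, 0], 0]])

```text
time_s: 18.05
eef_pos: [471.7, -169.0, 50.5]
ee_rot: [0.001, 0.345, 0.939, -0.001]
force: [0.2, 0.6, 11.1]
grip_width: 0.277
grip_force: 51.3
```

```bash
python3 - <<'E'
from h import *
st()
E
```

```text
18.05 pos [ 471.7 -169.    50.5] yawy 0.866 zax [ 0.002 -0.002 -1.   ] F [ 0.2  0.6 11.1] M [-0.02 -0.09 -0.  ] w 0.277 gf 51.3
```

>>> step_arm(increments=[[[0, 0, -0.2], [0, 0, 0], 53], [[0, 0, -0.2], [0, 0, 0], 53], [[0, 0, -0.2], [0, 0, 0], 53], [[0, 0, -6], [0, 0, 0], 53], [[-1.5, -1.6, -8], [0, 0, 0], 53], [[-4.5, -4.8, -8], [0, 0, 0], 53], [[-4.5, -4.8, -8], [0, 0, 0], 53]])

```text
time_s: 18.92
eef_pos: [473.7, -236.0, 129.3]
ee_rot: [-0.0, 0.347, 0.938, -0.0]
force: [-0.4, 1.4, -0.4]
grip_width: 0.53
grip_force: 0.0
```

```bash
python3 - <<'E'
from h import *
st();rows([(475.3,-234.7,50,.864)])
E
```

```text
18.93 pos [ 473.7 -236.   129.3] yawy 0.861 zax [-0. -0. -1.] F [-0.4  1.4 -0.4] M [ 0.06  0.01 -0.01] w 0.53 gf 0.0
[[-0.04, 0.21, 7.93], [-0.0, 0.0, -0.2]]
```

>>> step_arm(increments=[[[0, 0.2, 2], [0, 0, 0], 53], [[0, 0.2, 5], [0, 0, 0], 53], [[0, 0.2, 7.9], [0, 0, 0], 53], [[0, 0.2, 7.9], [0, 0, 0], 53], [[0, 0.2, 7.9], [0, 0, 0], 0], [[0, 0.2, 7.9], [0, 0, 0], 0], [[0, 0.2, 7.9], [0, 0, 0], 0], [[0, 0.2, 7.9], [0, 0, 0], 0]], squeeze=50)

```text
time_s: 19.92
eef_pos: [475.8, -233.0, 51.9]
ee_rot: [0.001, 0.346, 0.938, -0.0]
force: [-1.3, -0.8, 7.1]
grip_width: 0.286
grip_force: 49.2
```

>>> step_arm(increments=[[[0, 0, -0.5], [0, 0, 0], 0], [[0, 0, -4], [0, 0, 0], 0], [[0, 0, -9], [0, 0, 0], 0], [[0, 0, -9], [0, 0, 0], 0], [[0, 0, -9], [0, 0, 0], 0]])

```text
time_s: 20.55
eef_pos: [474.7, -232.0, 139.5]
ee_rot: [-0.001, 0.346, 0.938, 0.0]
force: [0.4, -0.3, -3.4]
grip_width: 0.282
grip_force: 49.7
```

```bash
python3 - <<'E'
from h import *
st();rows([(502.2,151.5,140,.864)])
E
```

```text
20.55 pos [ 474.7 -232.   139.5] yawy 0.863 zax [-0.001  0.001 -1.   ] F [ 0.4 -0.3 -3.4] M [ 0.01  0.05 -0.05] w 0.282 gf 49.7
[[22.83, 30.93, -0.0], [0.0, -0.1, -0.0]]
```

>>> step_arm(increments=[[[3.5, 4.8, -0.5], [0, 0, 0], 0], [[7, 9.5, -0.5], [0, 0, 0], 0], [[10.5, 14.3, -0.5], [0, 0, 0], 0], [[14, 19, -0.5], [0, 0, 0], 0], [[17.5, 23.7, -0.5], [0, 0, 0], 0], [[20.5, 27.8, -0.3], [0, 0, 0], 0], [[22.8, 30.9, 0], [0, 0, 0], 0], [[22.8, 30.9, 0.5], [0, 0, 0], 0]])

```text
time_s: 21.55
eef_pos: [501.6, 152.7, 133.7]
ee_rot: [-0.002, 0.345, 0.939, -0.0]
force: [0.3, -1.2, -3.6]
grip_width: 0.282
grip_force: 49.9
```

>>> step_arm(increments=[[[0, 0, 1.5], [0, 0, 0], 0], [[0, 0, 2.8], [0, 0, 0], 0], [[0, 0, 3.2], [0, 0, 0], 0], [[0, 0, 3.6], [0, 0, 0], 0], [[0, 0, 3.9], [0, 0, 0], 0], [[0, 0, 3.9], [0, 0, 0], 0]])

```text
time_s: 22.3
eef_pos: [502.8, 150.6, 96.5]
ee_rot: [0.0, 0.346, 0.938, 0.0]
force: [-0.6, -0.2, -2.3]
grip_width: 0.286
grip_force: 49.9
```

```bash
python3 - <<'E'
from h import *
st()
E
```

```text
22.3 pos [502.8 150.6  96.5] yawy 0.863 zax [ 0.  0. -1.] F [-0.6 -0.2 -2.3] M [0.08 0.03 0.03] w 0.286 gf 49.9
```

>>> step_arm(increments=[[[0, 0, 0.3], [0, 0, 0], 0], [[0, 0, 0.6], [0, 0, 0], 0], [[0, 0, 0.8], [0, 0, 0], 0], [[0, 0, 0.95], [0, 0, 0], 0], [[0, 0, 0.95], [0, 0, 0], 0]])

```text
time_s: 22.92
eef_pos: [503.2, 150.6, 88.2]
ee_rot: [0.001, 0.346, 0.938, 0.0]
force: [-2.4, -1.7, 7.4]
grip_width: 0.278
grip_force: 51.0
```

```bash
python3 - <<'E'
from h import *
st()
E
```

```text
22.93 pos [503.2 150.6  88.2] yawy 0.864 zax [ 0.001 -0.    -1.   ] F [-2.4 -1.7  7.4] M [-0.04  0.65  0.02] w 0.278 gf 51.0
```

>>> step_arm(increments=[[[0, 0, -0.1], [0, 0, 4], 0], [[0, 0, -0.1], [0, 0, 8], 0], [[0, 0, -0.1], [0, 0, 12], 0], [[0, 0, -0.1], [0, 0, 12], 0]])

```text
time_s: 23.42
eef_pos: [503.0, 150.7, 88.2]
ee_rot: [0.0, 0.442, 0.897, 0.0]
force: [-0.1, 1.5, 0.1]
grip_width: 0.28
grip_force: 50.1
```

```bash
python3 - <<'E'
from h import *
st()
E
```

```text
23.43 pos [503.  150.7  88.2] yawy 0.655 zax [ 0.001  0.    -1.   ] F [-0.1  1.5  0.1] M [ 0.24 -0.03 -0.02] w 0.28 gf 50.1
```

>>> step_arm(increments=[[[0, 0, 0], [0, 0, 4], 0], [[0, 0, 0], [0, 0, 6], 0], [[0, 0, 0], [0, 0, 6], 0]])

```text
time_s: 23.8
eef_pos: [502.9, 150.6, 88.1]
ee_rot: [0.0, 0.488, 0.873, 0.0]
force: [-0.8, 0.9, 0.2]
grip_width: 0.282
grip_force: 50.1
```

```bash
python3 - <<'E'
from h import *
st()
E
```

```text
23.8 pos [502.9 150.6  88.1] yawy 0.55 zax [ 0.  0. -1.] F [-0.8  0.9  0.2] M [ 0.21 -0.13 -0.01] w 0.282 gf 50.1
```

Also spins. Return to the middle bore.

>>> step_arm(increments=[[[0, 0, -2.5], [0, 0, 0], 0], [[0, 0, -5.5], [0, 0, -9], 0], [[0, 0, -5.5], [0, 0, -18], 0]])

```text
time_s: 24.18
eef_pos: [503.7, 150.5, 145.0]
ee_rot: [0.002, 0.343, 0.939, 0.001]
force: [0.4, -0.1, -3.3]
grip_width: 0.283
grip_force: 49.9
```

```bash
python3 - <<'E'
from h import *
st();rows([(475.2,-234,140,.864)])
E
```

```text
24.18 pos [503.7 150.5 145. ] yawy 0.87 zax [ 0.004 -0.    -1.   ] F [ 0.4 -0.1 -3.3] M [0.04 0.01 0.01] w 0.283 gf 49.9
[[-22.61, -31.23, 0.49], [0.1, 0.2, 0.4]]
```

>>> step_arm(increments=[[[-3.5, -4.8, 0.3], [0, 0, 0], 0], [[-7, -9.6, 0.3], [0, 0, 0], 0], [[-10.5, -14.4, 0.3], [0, 0, 0], 0], [[-14, -19.2, 0.3], [0, 0, 0], 0], [[-17.5, -24, 0.3], [0, 0, 0], 0], [[-21, -28.8, 0.3], [0, 0, 0], 0], [[-22.7, -31.1, 0.5], [0, 0, 0], 0], [[-22.7, -31.1, 3], [0, 0, 0], 0]])

```text
time_s: 25.18
eef_pos: [473.3, -236.1, 113.5]
ee_rot: [0.001, 0.347, 0.938, -0.001]
force: [-0.9, 0.8, -3.7]
grip_width: 0.282
grip_force: 50.1
```

```bash
python3 - <<'E'
from h import *
st();rows([(475.2,-234,51.5,.864)])
E
```

```text
25.18 pos [ 473.3 -236.1  113.5] yawy 0.862 zax [ 0.002 -0.002 -1.   ] F [-0.9  0.8 -3.7] M [ 0.13  0.03 -0.01] w 0.282 gf 50.1
[[0.01, 0.28, 6.2], [-0.0, 0.2, -0.1]]
```

>>> step_arm(increments=[[[0, 0.2, 2], [0, 0, 0], 0], [[0, 0.2, 4.5], [0, 0, 0], 0], [[0, 0.2, 6], [0, 0, 0], 0], [[0, 0.2, 6.2], [0, 0, 0], 0], [[0, 0.2, 6.2], [0, 0, 0], 0]])

```text
time_s: 25.8
eef_pos: [474.6, -232.2, 51.5]
ee_rot: [0.0, 0.346, 0.938, -0.0]
force: [-1.3, -0.7, 0.6]
grip_width: 0.284
grip_force: 51.7
```

```bash
python3 - <<'E'
from h import *
st()
E
```

```text
25.8 pos [ 474.6 -232.2   51.5] yawy 0.864 zax [ 0.    -0.001 -1.   ] F [-1.3 -0.7  0.6] M [-0.14  0.32 -0.01] w 0.284 gf 51.7
```

>>> step_arm(increments=[[[0, 0, 0], [0, 0, 0], 53], [[0, 0, 0], [0, 0, 0], 53], [[0, 0, 0], [0, 0, 0], 53], [[0, 0, -6], [0, 0, 0], 53], [[-1.5, -1.6, -8], [0, 0, 0], 53], [[-4.8, -5, -8], [0, 0, 0], 53], [[-4.8, -5, -8], [0, 0, 0], 53]])

```text
time_s: 26.68
eef_pos: [478.3, -303.4, 131.0]
ee_rot: [0.0, 0.348, 0.938, -0.0]
force: [-0.0, 0.6, 0.3]
grip_width: 0.523
grip_force: 0.0
```

```bash
python3 - <<'E'
from h import *
st();rows([(478.5,-301.8,49,.864)])
E
```

```text
26.68 pos [ 478.3 -303.4  131. ] yawy 0.861 zax [ 0.    -0.001 -1.   ] F [-0.   0.6  0.3] M [ 0.05  0.02 -0.06] w 0.523 gf 0.0
[[0.09, 0.14, 8.19], [-0.0, 0.0, -0.2]]
```

>>> step_arm(increments=[[[0, 0.1, 2], [0, 0, 0], 53], [[0, 0.1, 5], [0, 0, 0], 53], [[0, 0.1, 8.1], [0, 0, 0], 53], [[0, 0.1, 8.1], [0, 0, 0], 53], [[0, 0.1, 8.1], [0, 0, 0], 0], [[0, 0.1, 8.1], [0, 0, 0], 0], [[0, 0.1, 8.1], [0, 0, 0], 0], [[0, 0.1, 8.1], [0, 0, 0], 0]], squeeze=80)

```text
time_s: 27.68
eef_pos: [479.8, -300.9, 51.8]
ee_rot: [0.001, 0.346, 0.938, -0.001]
force: [-0.9, -0.4, 6.6]
grip_width: 0.269
grip_force: 78.3
```

>>> step_arm(increments=[[[0, 0, -0.5], [0, 0, 0], 0], [[0, 0, -4], [0, 0, 0], 0], [[0, 0, -9], [0, 0, 0], 0], [[0, 0, -9], [0, 0, 0], 0], [[0, 0, -9], [0, 0, 0], 0]])

```text
time_s: 28.3
eef_pos: [478.7, -299.8, 139.3]
ee_rot: [-0.001, 0.346, 0.938, 0.0]
force: [-0.2, 0.3, -2.1]
grip_width: 0.265
grip_force: 78.9
```

```bash
python3 - <<'E'
from h import *
st();rows([(502.4,151.3,140,.864)])
E
```

```text
28.3 pos [ 478.7 -299.8  139.3] yawy 0.863 zax [-0.001  0.001 -1.   ] F [-0.2  0.3 -2.1] M [-0.04  0.01 -0.  ] w 0.265 gf 78.9
[[27.52, 35.83, -0.03], [0.0, -0.1, -0.0]]
```

>>> step_arm(increments=[[[3.7, 4.8, -0.5], [0, 0, 0], 0], [[7.4, 9.6, -0.5], [0, 0, 0], 0], [[11.1, 14.4, -0.5], [0, 0, 0], 0], [[14.8, 19.2, -0.5], [0, 0, 0], 0], [[18.5, 24, -0.5], [0, 0, 0], 0], [[22.2, 28.9, -0.3], [0, 0, 0], 0], [[25.5, 33.2, 0], [0, 0, 0], 0], [[27.5, 35.8, 0], [0, 0, 0], 0]])

```text
time_s: 29.3
eef_pos: [501.5, 152.9, 138.3]
ee_rot: [-0.002, 0.345, 0.938, -0.001]
force: [0.1, -0.4, -2.8]
grip_width: 0.265
grip_force: 79.1
```

>>> step_arm(increments=[[[0, 0, 0.5], [0, 0, 0], 0], [[0, 0, 2], [0, 0, 0], 0], [[0, 0, 3], [0, 0, 0], 0], [[0, 0, 3.5], [0, 0, 0], 0], [[0, 0, 3.8], [0, 0, 0], 0], [[0, 0, 4.1], [0, 0, 0], 0], [[0, 0, 4.1], [0, 0, 0], 0]])

```text
time_s: 30.18
eef_pos: [502.9, 150.6, 99.1]
ee_rot: [0.0, 0.346, 0.938, 0.0]
force: [-0.6, 0.6, -1.8]
grip_width: 0.263
grip_force: 79.1
```

```bash
python3 - <<'E'
from h import *
st()
E
```

```text
30.18 pos [502.9 150.6  99.1] yawy 0.863 zax [ 0.  0. -1.] F [-0.6  0.6 -1.8] M [ 0.1  -0.06 -0.02] w 0.263 gf 79.1
```

>>> step_arm(increments=[[[0, 0, 0.3], [0, 0, 0], 0], [[0, 0, 0.6], [0, 0, 0], 0], [[0, 0, 0.6], [0, 0, 0], 0]])

```text
time_s: 30.55
eef_pos: [504.5, 150.4, 95.3]
ee_rot: [0.002, 0.346, 0.938, 0.001]
force: [0.0, -0.2, 13.9]
grip_width: 0.264
grip_force: 80.8
```

```bash
python3 - <<'E'
from h import *
st()
E
```

```text
30.55 pos [504.5 150.4  95.3] yawy 0.864 zax [ 0.005 -0.    -1.   ] F [ 0.  -0.2 13.9] M [-0.24  0.27 -0.03] w 0.264 gf 80.8
```

>>> step_arm(increments=[[[0, 0, -0.4], [0, 0, 0], 0], [[0.2, 0, -0.4], [0, 0, 0], 0], [[0.2, 0, -0.1], [0, 0, 0], 0], [[0.2, 0, 0.1], [0, 0, 0], 0], [[0.2, 0, 0.2], [0, 0, 0], 0], [[0.2, 0, 0.2], [0, 0, 0], 0]])

```text
time_s: 31.3
eef_pos: [503.4, 151.7, 94.3]
ee_rot: [0.003, 0.346, 0.938, 0.001]
force: [-2.2, -1.5, 21.6]
grip_width: 0.266
grip_force: 82.9
```

```bash
python3 - <<'E'
from h import *
st()
E
```

```text
31.3 pos [503.4 151.7  94.3] yawy 0.864 zax [ 0.007 -0.001 -1.   ] F [-2.2 -1.5 21.6] M [-0.41  0.46 -0.  ] w 0.266 gf 82.9
```

>>> step_arm(increments=[[[0, 0, -0.3], [0, 0, 0], 0], [[0, -0.15, -0.3], [0, 0, 0], 0], [[0, -0.15, -0.1], [0, 0, 0], 0], [[0, -0.15, 0.1], [0, 0, 0], 0], [[0, -0.15, 0.1], [0, 0, 0], 0]])

```text
time_s: 31.92
eef_pos: [503.1, 150.8, 93.6]
ee_rot: [0.004, 0.346, 0.938, 0.002]
force: [0.8, 0.1, 24.9]
grip_width: 0.266
grip_force: 83.2
```

```bash
python3 - <<'E'
from h import *
st()
E
```

```text
31.93 pos [503.1 150.8  93.6] yawy 0.863 zax [ 0.008  0.    -1.   ] F [ 0.8  0.1 24.9] M [ 0.07 -0.06 -0.06] w 0.266 gf 83.2
```

>>> step_arm(increments=[[[0, 0, -0.2], [0, 0, 3], 0], [[0, 0, -0.2], [0, 0, 5], 0], [[0, 0, -0.2], [0, 0, 5], 0]])

```text
time_s: 32.3
eef_pos: [501.9, 151.0, 93.6]
ee_rot: [0.002, 0.387, 0.922, 0.001]
force: [2.1, 2.1, 11.6]
grip_width: 0.268
grip_force: 82.0
```

>>> step_arm(increments=[[[0, 0, 0], [0, 0, -5], 0], [[0, 0, 0], [0, 0, -10], 0], [[0, 0, 0], [0, 0, -10], 0]])

```text
time_s: 32.67
eef_pos: [501.7, 151.2, 93.4]
ee_rot: [0.002, 0.305, 0.952, 0.001]
force: [1.9, 1.9, 8.3]
grip_width: 0.264
grip_force: 80.8
```

```bash
python3 - <<'E'
from h import *
st()
E
```

```text
32.67 pos [501.7 151.2  93.4] yawy 0.951 zax [ 0.004  0.001 -1.   ] F [1.9 1.9 8.3] M [ 0.68 -0.63 -0.25] w 0.264 gf 80.8
```

>>> step_arm(increments=[[[0, 0.06, 0], [0, 0, 5], 0], [[0, 0.06, 0.2], [0, 0, 5], 0], [[0, 0.06, 0.4], [0, 0, 5], 0], [[0, 0.06, 0.4], [0, 0, 5], 0]])

```text
time_s: 33.17
eef_pos: [503.8, 151.0, 92.6]
ee_rot: [0.005, 0.346, 0.938, 0.002]
force: [-1.4, -2.1, 33.1]
grip_width: 0.265
grip_force: 84.2
```

```bash
python3 - <<'E'
from h import *
st()
E
```

```text
33.17 pos [503.8 151.   92.6] yawy 0.864 zax [ 0.01 -0.   -1.  ] F [-1.4 -2.1 33.1] M [-0.37  0.45 -0.  ] w 0.265 gf 84.2
```

>>> step_arm(increments=[[[0.1, -0.15, -0.3], [0, 0, 0], 0], [[0.1, -0.15, -0.2], [0, 0, 2], 0], [[0.1, -0.15, 0], [0, 0, -2], 0], [[0.1, -0.15, 0], [0, 0, 2], 0], [[0.1, -0.15, 0], [0, 0, 0], 0]])

```text
time_s: 33.8
eef_pos: [502.3, 151.0, 92.1]
ee_rot: [0.005, 0.346, 0.938, 0.002]
force: [0.9, 0.2, 27.8]
grip_width: 0.265
grip_force: 82.5
```

```bash
python3 - <<'E'
from h import *
st()
E
```

```text
33.8 pos [502.3 151.   92.1] yawy 0.863 zax [ 0.01   0.001 -1.   ] F [ 0.9  0.2 27.8] M [ 0.32 -0.29 -0.38] w 0.265 gf 82.5
```

>>> step_arm(increments=[[[0, 0, -0.4], [0, 0, 0], 0], [[0, 0, -0.8], [0, 0, 0], 0], [[0, 0, -0.8], [0, 0, 0], 0]])

```text
time_s: 34.17
eef_pos: [498.2, 151.3, 93.4]
ee_rot: [-0.001, 0.347, 0.938, 0.0]
force: [8.0, 4.5, -21.8]
grip_width: 0.258
grip_force: 80.8
```

```bash
python3 - <<'E'
from h import *
st()
E
```

```text
34.17 pos [498.2 151.3  93.4] yawy 0.863 zax [-0.003  0.001 -1.   ] F [  8.    4.5 -21.8] M [ 1.19 -1.87 -0.05] w 0.258 gf 80.8
```

>>> step_arm(increments=[[[0, 0, 0.2], [0, 0, 0], 0], [[0, 0, 0.3], [0, 0, 0], 0]])

```text
time_s: 34.42
eef_pos: [499.4, 151.1, 93.1]
ee_rot: [0.0, 0.346, 0.938, 0.001]
force: [2.6, 2.9, 3.7]
grip_width: 0.26
grip_force: 83.6
```

```bash
python3 - <<'E'
from h import *
st()
E
```

```text
34.42 pos [499.4 151.1  93.1] yawy 0.863 zax [ 0.001  0.001 -1.   ] F [2.6 2.9 3.7] M [ 0.81 -0.72 -0.13] w 0.26 gf 83.6
```

>>> step_arm(increments=[[[-0.1, 0.1, 0.2], [0, 0, 4], 0], [[-0.1, 0.1, 0.4], [0, 0, -4], 0], [[-0.05, 0.05, 0.6], [0, 0, 4], 0], [[0, 0, 0.8], [0, 0, -4], 0], [[-0.1, 0.1, 0.8], [0, 0, 4], 0], [[-0.05, 0.05, 0.8], [0, 0, -4], 0], [[-0.05, 0.05, 0.8], [0, 0, 0], 0]], squeeze=110)

```text
time_s: 35.3
eef_pos: [502.0, 150.4, 88.7]
ee_rot: [0.004, 0.346, 0.938, 0.001]
force: [-0.8, -1.6, 26.3]
grip_width: 0.246
grip_force: 112.2
```

```bash
python3 - <<'E'
from h import *
st()
E
```

```text
35.3 pos [502.  150.4  88.7] yawy 0.864 zax [ 0.007 -0.001 -1.   ] F [-0.8 -1.6 26.3] M [-0.2   0.25  0.53] w 0.246 gf 112.2
```

>>> step_arm(increments=[[[0, 0, 0.2], [0, 0, 4], 0], [[0, 0, 0.2], [0, 0, -4], 0], [[0, 0, 0.3], [0, 0, 4], 0], [[0, 0, 0.3], [0, 0, -4], 0], [[0, 0, 0.2], [0, 0, 0], 0]])

```text
time_s: 35.92
eef_pos: [504.0, 149.8, 87.7]
ee_rot: [0.006, 0.346, 0.938, 0.001]
force: [5.4, -3.9, 24.2]
grip_width: 0.239
grip_force: 109.4
```

```bash
python3 - <<'E'
from h import *
st()
E
```

```text
35.92 pos [504.  149.8  87.7] yawy 0.864 zax [ 0.013 -0.001 -1.   ] F [ 5.4 -3.9 24.2] M [-0.6  -1.06  0.24] w 0.239 gf 109.4
```

>>> step_arm(increments=[[[0, 0, -0.2], [0, 0, -3], 0], [[0, 0, -0.2], [0, 0, -6], 0], [[0, 0, -0.2], [0, 0, -6], 0]])

```text
time_s: 36.3
eef_pos: [503.4, 150.3, 88.0]
ee_rot: [0.005, 0.297, 0.955, 0.002]
force: [8.1, -1.0, 13.5]
grip_width: 0.243
grip_force: 108.3
```

```bash
python3 - <<'E'
from h import *
st()
E
```

```text
36.3 pos [503.4 150.3  88. ] yawy 0.967 zax [ 0.01 -0.   -1.  ] F [ 8.1 -1.  13.5] M [-0.09 -1.81 -0.56] w 0.243 gf 108.3
```

>>> step_arm(increments=[[[-0.12, 0.1, 0], [0, 0, -2], 0], [[-0.12, 0.1, 0], [0, 0, -4], 0], [[-0.12, 0.1, 0], [0, 0, -4], 0]])

```text
time_s: 36.67
eef_pos: [504.8, 150.2, 88.0]
ee_rot: [0.005, 0.264, 0.965, 0.001]
force: [6.8, -2.7, 15.4]
grip_width: 0.236
grip_force: 106.9
```

```bash
python3 - <<'E'
from h import *
st()
E
```

```text
36.67 pos [504.8 150.2  88. ] yawy 1.037 zax [ 0.01  -0.001 -1.   ] F [ 6.8 -2.7 15.4] M [-0.44 -1.48 -0.41] w 0.236 gf 106.9
```

>>> step_arm(increments=[[[0, 0, 0], [0, 0, -3], 0], [[0, 0, 0], [0, 0, -6], 0], [[0, 0, 0], [0, 0, -6], 0]])

```text
time_s: 37.05
eef_pos: [504.8, 150.4, 88.0]
ee_rot: [0.005, 0.213, 0.977, 0.001]
force: [7.3, -1.8, 15.4]
grip_width: 0.242
grip_force: 107.3
```

```bash
python3 - <<'E'
from h import *
st()
E
```

```text
37.05 pos [504.8 150.4  88. ] yawy 1.141 zax [ 0.01 -0.   -1.  ] F [ 7.3 -1.8 15.4] M [-0.19 -1.63 -0.75] w 0.242 gf 107.3
```

>>> step_arm(increments=[[[0, 0, 0], [0, 0, -3], 0], [[0, 0, 0], [0, 0, -6], 0], [[0, 0, 0], [0, 0, -6], 0]])

```text
time_s: 37.42
eef_pos: [504.9, 150.7, 88.0]
ee_rot: [0.005, 0.162, 0.987, 0.001]
force: [7.5, 0.0, 13.5]
grip_width: 0.239
grip_force: 107.5
```

```bash
python3 - <<'E'
from h import *
st(); S=snap('side','s8'); T=snap('top','t8')
E
```

```text
37.42 pos [504.9 150.7  88. ] yawy 1.246 zax [ 0.01   0.001 -1.   ] F [ 7.5  0.  13.5] M [ 0.13 -1.67 -0.77] w 0.239 gf 107.5
```

>>> step_arm(increments=[[[0, 0, -0.1], [0, 0, 2], 0], [[0, 0, -0.1], [0, 0, 4], 0]])

```text
time_s: 37.78
eef_pos: [504.6, 150.5, 88.1]
ee_rot: [0.005, 0.196, 0.981, 0.001]
force: [10.4, -0.6, 5.7]
grip_width: 0.237
grip_force: 110.2
```

```bash
python3 -c "
from h import *
st()"
```

```text
37.77 pos [504.6 150.5  88.1] yawy 1.177 zax [ 0.009 -0.    -1.   ] F [10.4 -0.6  5.7] M [ 0.11 -2.13  0.51] w 0.237 gf 110.2
```

>>> step_arm(increments=[[[0, 0, 0], [0, 0, 2], 0], [[0, 0, 0], [0, 0, 4], 0]])

```text
time_s: 38.02
eef_pos: [504.5, 150.4, 88.1]
ee_rot: [0.004, 0.229, 0.973, 0.001]
force: [8.3, -0.0, 7.9]
grip_width: 0.237
grip_force: 110.3
```

```bash
python3 -c "
from h import *
st()"
```

```text
38.02 pos [504.5 150.4  88.1] yawy 1.108 zax [ 0.009 -0.001 -1.   ] F [ 8.3 -0.   7.9] M [-0.1  -1.95  0.52] w 0.237 gf 110.3
```

>>> step_arm(increments=[[[0, 0, 0], [0, 0, 2], 0], [[0, 0, 0], [0, 0, 4], 0]])

```text
time_s: 38.28
eef_pos: [504.3, 150.3, 88.2]
ee_rot: [0.004, 0.263, 0.965, 0.001]
force: [8.3, -1.1, 8.7]
grip_width: 0.235
grip_force: 109.9
```

```bash
python3 -c "
from h import *
st()"
```

```text
38.27 pos [504.3 150.3  88.2] yawy 1.038 zax [ 0.009 -0.001 -1.   ] F [ 8.3 -1.1  8.7] M [-0.28 -1.83  0.38] w 0.235 gf 109.9
```

>>> step_arm(increments=[[[0, 0, 0], [0, 0, 2], 0], [[0, 0, 0], [0, 0, 4], 0]])

```text
time_s: 38.52
eef_pos: [504.2, 150.2, 88.2]
ee_rot: [0.004, 0.297, 0.955, 0.001]
force: [7.6, -2.5, 9.9]
grip_width: 0.24
grip_force: 109.5
```

```bash
python3 -c "
from h import *
st()"
```

```text
38.52 pos [504.2 150.2  88.2] yawy 0.968 zax [ 0.008 -0.001 -1.   ] F [ 7.6 -2.5  9.9] M [-0.42 -1.67  0.12] w 0.24 gf 109.5
```

>>> step_arm(increments=[[[0, 0, -0.1], [0, 0, 0], 50], [[0, 0, -0.1], [0, 0, 0], 50], [[0, 0, -0.1], [0, 0, 3], 50], [[0, 0, -0.1], [0, 0, 6], 50]], squeeze=60)

```text
time_s: 39.02
eef_pos: [500.4, 150.9, 86.5]
ee_rot: [-0.001, 0.347, 0.938, -0.0]
force: [0.8, -0.2, -0.1]
grip_width: 0.499
grip_force: 0.0
```

```bash
python3 -c "
from h import *
st(); rows([(502.5,150.9,87,.864)]); snap('side','s9');snap('top','t9')
# socket silhouette centre in side: compare with s7-empty
"
```

```text
39.02 pos [500.4 150.9  86.5] yawy 0.862 zax [-0.002 -0.    -1.   ] F [ 0.8 -0.2 -0.1] M [ 0.05  0.03 -0.04] w 0.499 gf 0.0
[[-0.16, 0.14, -0.05], [-0.1, -0.1, -0.1]]
```

>>> step_arm(increments=[[[-0.1, 0.1, 0], [0, 0, 0], 50], [[-0.1, 0.1, 0], [0, 0, 0], 0], [[-0.1, 0.1, 0], [0, 0, 0], 0], [[-0.1, 0.1, 0], [0, 0, 0], 0], [[-0.1, 0.1, 0], [0, 0, 0], 0]], squeeze=50)

```text
time_s: 39.75
eef_pos: [502.7, 150.9, 87.2]
ee_rot: [0.0, 0.346, 0.938, -0.0]
force: [0.5, -1.3, 2.4]
grip_width: 0.266
grip_force: 49.2
```

```bash
python3 -c "
from h import *
st()"
```

```text
39.75 pos [502.7 150.9  87.2] yawy 0.863 zax [ 0. -0. -1.] F [ 0.5 -1.3  2.4] M [-0.2   0.03  0.  ] w 0.266 gf 49.2
```

Regripped on the flats (narrower width). Turn until the flats bear.

>>> step_arm(increments=[[[0, 0, 0.1], [0, 0, 0], 0], [[0, 0, 0.1], [0, 0, -2], 0], [[0, 0, 0.1], [0, 0, -4], 0], [[0, 0, 0.1], [0, 0, -4], 0]], squeeze=100)

```text
time_s: 40.25
eef_pos: [503.3, 150.8, 87.2]
ee_rot: [0.001, 0.314, 0.95, 0.0]
force: [-1.0, -3.5, 10.1]
grip_width: 0.245
grip_force: 97.9
```

```bash
python3 -c "
from h import *
st()"
```

```text
40.25 pos [503.3 150.8  87.2] yawy 0.933 zax [ 0.002 -0.    -1.   ] F [-1.  -3.5 10.1] M [-0.48  0.35 -0.32] w 0.245 gf 97.9
```

>>> step_arm(increments=[[[0, 0, 0], [0, 0, -2], 0], [[0, 0, 0], [0, 0, -4], 0], [[0, 0, 0], [0, 0, -4], 0]])

```text
time_s: 40.62
eef_pos: [503.4, 150.9, 87.2]
ee_rot: [0.001, 0.281, 0.96, 0.0]
force: [-0.6, -3.1, 9.7]
grip_width: 0.247
grip_force: 98.0
```

```bash
python3 -c "
from h import *
st()"
```

```text
40.62 pos [503.4 150.9  87.2] yawy 1.002 zax [ 0.002  0.    -1.   ] F [-0.6 -3.1  9.7] M [-0.41  0.28 -0.52] w 0.247 gf 98.0
```

>>> step_arm(increments=[[[0, 0, 0], [0, 0, -2], 0], [[0, 0, 0], [0, 0, -3], 0], [[0, 0, 0], [0, 0, -3], 0]])

```text
time_s: 41.0
eef_pos: [503.4, 150.9, 87.2]
ee_rot: [0.001, 0.256, 0.967, 0.0]
force: [-1.0, -2.7, 9.7]
grip_width: 0.243
grip_force: 97.8
```

```bash
python3 - <<'E'
from h import *
st()
snap('side','s10');snap('top','t10')
def shift(a,b,u,v,w,h,r=16,s=8):
    A=cv2.cvtColor(load(a)['img'],cv2.COLOR_RGB2GRAY);B=cv2.cvtColor(load(b)['img'],cv2.COLOR_RGB2GRAY)
    t=cv2.resize(A[v:v+h,u:u+w],None,fx=s,fy=s,interpolation=cv2.INTER_CUBIC)
    q=cv2.resize(B[v-r:v+h+r,u-r:u+w+r],None,fx=s,fy=s,interpolation=cv2.INTER_CUBIC)
    m=cv2.matchTemplate(q,t,cv2.TM_CCOEFF_NORMED); _,mx,_,l=cv2.minMaxLoc(m); return np.round([l[0]/s-r,l[1]/s-r,mx],2)
S=load('s7');T=load('t7')
for b in('s8','s9','s10'): print(b,shift('s7',b,297,216,18,22),shift('s7',b,297,218,18,14))
for b in('t8','t9','t10'): print(b,shift('t7',b,266,178,14,14))
for dz in(-22,-24,-26,-28): print(dz,w2px(S,[501.5,151.3,75.9+48+dz])-w2px(S,[501.5,151.3,75.9+48]),w2px(T,[501.5,151.3,75.9+48+dz])-w2px(T,[501.5,151.3,75.9+48]))
E
```

```text
41.0 pos [503.4 150.9  87.2] yawy 1.054 zax [ 0.002  0.    -1.   ] F [-1.  -2.7  9.7] M [-0.36  0.26 -0.77] w 0.243 gf 97.8
s8 [0.12 8.38 0.75] [0.25 8.25 0.9 ]
s9 [0.38 8.5  0.79] [0.38 8.38 0.92]
s10 [0.12 8.38 0.77] [0.25 8.25 0.9 ]
t8 [0.88 5.38 0.94]
t9 [0.88 5.38 0.94]
t10 [0.88 5.25 0.94]
-22 [0.0252749  7.56323801] [0.64375169 4.59378328]
-24 [0.02754143 8.24147358] [0.70143699 5.00542302]
-26 [0.02980285 8.91817673] [0.75898486 5.41608202]
-28 [0.03205916 9.59335265] [0.81639578 5.8257638 ]
```

```bash
python3 - <<'E'
from h import *
def shift(a,b,u,v,w,h,r=8,s=8):
    A=cv2.cvtColor(load(a)['img'],cv2.COLOR_RGB2GRAY);B=cv2.cvtColor(load(b)['img'],cv2.COLOR_RGB2GRAY)
    t=cv2.resize(A[v:v+h,u:u+w],None,fx=s,fy=s,interpolation=cv2.INTER_CUBIC)
    q=cv2.resize(B[v-r:v+h+r,u-r:u+w+r],None,fx=s,fy=s,interpolation=cv2.INTER_CUBIC)
    m=cv2.matchTemplate(q,t,cv2.TM_CCOEFF_NORMED); _,mx,_,l=cv2.minMaxLoc(m); return np.round([l[0]/s-r,l[1]/s-r,mx],2)
print('s0',shift('top0','t10',361,215,14,24),'s1',shift('top0','t10',383,221,14,24))
im=load('s10')['img'].astype(int); m=(im[...,0]>110)&(im[...,1]<80)&(im[...,2]<80); ys,xs=np.where(m[280:305,275:310]); print('lever',xs.mean()+275,ys.mean()+280,len(xs))
st()
E
```

```text
s0 [0.   1.12 0.97] s1 [-0.75 -0.25  0.99]
lever 291.6271186440678 291.7401129943503 177
41.1 pos [503.4 150.9  87.2] yawy 1.054 zax [ 0.002  0.    -1.   ] F [-0.7 -2.9 10.5] M [-0.39  0.21 -0.79] w 0.242 gf 97.8
```

The two returned sockets stand as before (match 0.97/0.99) and the lever is still shut. Handing in.

```bash
python3 -c "
from rig import ctrl
print(ctrl.finish_job())"
```

```text
the job is handed in; nothing more can be done
None
```

The job is handed in; the verdict was not reported. By my measurements the valve is shut, two sockets spun on the 19 mm end plug and stand back in their block, and the third is home on it (rim about 1 mm above the bar, ±1 mm by camera), gripped at 98 N and bearing on the hex with about 0.8 N m.

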